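# Find the heavy side of an inclined tube mixer and hold it down

### The arm

A 7-joint arm with a two-finger parallel gripper is mounted at the origin on a cart in front of the work surface, level with it; the furniture and walls round the work are solid. World frame = base frame: x ahead of the robot, y to its left, z up, the work surface at z = 0. Lengths are in m, angles in rad, forces in N, time in s.
With the tool pointing down it reaches from about 0.4 to 0.9 m from the base axis. Payload 5.5 kg.
Tool frame: the origin (TCP) lies where the fingers leave the gripper's body, on its centre line; the fingertips stand 66 mm ahead of it and the grasp point (between the pads) lies 47 mm ahead of it; z points along the fingers, y is the line along which they close (so a half turn about z gives the same grasp; the last joint's range is limited). The gripper opens to 92 mm and grips with 3 to 60 N. Pads are 19 mm wide; open, the fingers measure 130 mm over their backs; the gripper's body (75 mm by 190 mm) begins 47 mm behind the grasp point.
Start: joints at [1.445, 0.501, -0.427, 1.55, 0.221, 1.138, -0.21], TCP at [0.246, -0.601, 0.292] pointing down, gripper open.
Joint ranges: [-2.88, 2.88], [-0.31, 2.03], [-1.54, 1.56], [0.2, 2.42], [-1.41, 4.55], [0.19, 2.02], [-2.57, 2.57]. Speed limits (rad/s): [2.57, 2.57, 3.14, 3.14, 3.14, 3.14, 3.14].

### API

Orientations are given as a 3x3 rotation matrix whose columns are the frame's x, y, z axes.
In Python, from rig import robot, snapshot gives the robot as it stands.
- The arm moves only by the tool send_rows, never from a script. Its arguments are lists of equal length, an entry for each row: "delta_pos": the shift along the tool's x, y, z as a fraction of full scale, a list of three; "delta_rot": the turn, a rotation vector about the tool's x, y, z as a fraction of full scale, a list of three. A call has 1 to 12 rows; each row shifts and turns the commanded pose from where the row before left it, along the tool's axes as they then stand; what a row does not reach is not made up. Full scale, the value 1, is 500 mm for a shift and 1.5 rad for a turn. A row lasts 1/10 s, in which the tool goes at most 50 mm and 8.59 degrees, less where a joint would pass 70% of its speed; a pose out of reach is approached as far as the arm can. A call with a number of a shift or a turn outside -1 to 1 is refused whole. A call with a gripper value outside its range is refused whole. "grip" is the closure, from 0 (fully open) to 1 (shut), set as the call begins (left out, the last holds). The fingers move at their own pace and stop on an object; "grip_force" is the grip in N (left out, the last holds). Time passes only in rows, so rows that do not move let the fingers close. It gives the time, the measured TCP pose, the force, the opening and the grip force at its end, in the units of the state.
- robot.get_state(): the state, without advancing time (a new reading comes with each control period).
- snapshot(name): name is "scene" or "top"; returns a dict with "img" (420x560x3 uint8, blue, green, red), "intrinsics" (3x3 intrinsics, pixels), "rvec" (rotation vector, rad) and "tvec" (3), from world to camera coordinates, as OpenCV has them. Camera axes: x right, y down, z forward; pixel columns grow to the right and rows downward; lengths in m; the calibration is good to about 2 mm. A picture is of the moment at which its call begins. There is no depth.
- robot.job_done(): hands the job in; it is judged then, once.
The state is a dict: "t": time; "q": joint angles; "joint_velocities": joint speeds; "joint_efforts": joint torques, N m; "tool_pos": TCP position; "ee_rot": TCP orientation; "ft_force": force on the tool from outside, world axes, zero at the start; "moment": the same for the moment, N m; "finger_gap": finger opening in m; "finger_force": force on a finger pad.
Only numpy, scipy, OpenCV 4.12 (cv2) and the standard library are available. Lean on these libraries where they do the work, as an engineer would, in place of code of your own. Each camera call takes 0.05 s, during which the arm holds its last target. There are 200 camera calls.

### The job

The closed amber tubes on the inclined tube mixer hold unequal loads of steel beads, so its disc has a heavy side that cannot be seen. Back the brake knob off to the long green mark and let go of it, then turn the disc by its black hub grip to find the heavy side by feel, and finish while still gripping the hub, holding the disc still with its heavy side straight down the slope, so that a colleague can clip the balance weight on at the top; leave the other things on the bench where they are.

Things in the scene. Friction and masses are not known exactly. Their poses are not given: they have to be found in the camera images.
- mixer: inclined tube mixer, fixed: off-white base 270 (x) x 360 (y) mm, deck 46 mm high, 210 mm aluminium disc on a spindle leaning 38 degrees from vertical towards the operator. Origin on the bench, x away from the operator. In this frame the spindle meets the disc's face at (0.030, 0, 0.145) m and points out along (-0.616, 0, 0.788). Amber tubes lie on the disc, 21 mm high
- knob_grip (a point): centre of the brake knob's black bar grip on the deck right of the disc: bar 46 long, 14 thick (along the point's y), 34 mm tall, its top 12 mm above this point, a flange 20 mm below; turns about the vertical. The point's -x points along the bar to the end with the white pointer line
- green_mark (a point): long green mark on the scale plate under the brake knob, 36 mm from the knob's axis, towards the mixer's front; the other ticks are 15 degrees apart, red ones where the brake holds
- brake_knob (a joint): angle of the brake knob, rad: 0 with the white pointer at the green mark, negative clockwise of it seen from above (brake on: a shoe holds the disc's drum fast), positive counter-clockwise. Starts 1.1 to 2.1 rad clockwise of the mark, turns against about 0.1 N m, stays where it is left; stops at -2.6 and +1.0
- hub_grip (a point): centre of the disc's black hub grip: bar 48 long, 15 thick, 42 mm tall, on the spindle axis, 66 mm out from the disc's face; its outer end 17 mm farther out, a flange 24 mm below. The point turns with the disc: z points out along the spindle (grip from there), x along the bar towards the red mark's side, y across its thickness
- disc (a joint): angle of the disc, rad, no stops: 0 with the red mark at the top of the slope, growing counter-clockwise seen facing the disc. With the brake at the green mark it turns against 0.085 N m of friction and 0.08 N m per rad/s of drag; the heavy side adds a pull of 0.13 to 0.2 N m when level with the spindle, none when straight up or down the slope
- red_mark (a point): red mark on the disc's face, 90 mm from the spindle axis, a reference only: the heavy side may lie anywhere from it. Let go with the brake off, the disc sinks slowly towards heavy side down but sticks 25 to 40 degrees short of it, and within as much of heavy side up it stays where it is
- beaker: small glass beaker with dark red contents, 60 x 64 x 82 mm, bystander; origin at the centre of its underside
- dropper: dropper bottle with blue collar and red teat, 30 x 30 x 86 mm, bystander; origin at the centre of its underside
- vial: bottle with white cap, 31 x 31 x 114 mm, bystander; origin at the centre of its underside
- felt_pen: black and white marker pen lying down, 17 x 136 x 18 mm, bystander; origin at the centre of its underside

How it is judged:
On the way, in this order (a step that is already met when the one before it is completed fails the run):
1. the brake knob's pointer stands at the green mark and the knob is let go (value of joint brake_knob between -0.17 and 0.17 rad and contact force between the fingers and brake_knob below 0.5 N), for 0.2 s.
2. the disc is turned by hand at its hub grip (contact force between the fingers and disc_c2 above 1 N and (velocity of joint disc above 0.05 rad/s or velocity of joint disc below -0.05 rad/s)), for 0.05 s.
At the end, for the whole second after the job is handed in: the fingers grip the hub (over 2 N), the disc is still (under 0.05 rad/s) with its heavy side within 17 degrees of straight down the slope, the brake knob is within 10 degrees of the green mark, and no bystander has moved over 3 cm (height (world z) of heavy_side_c0 below 0.09774 m and contact force between the fingers and disc_c2 above 2 N and velocity of joint disc between -0.05 and 0.05 rad/s and value of joint brake_knob between -0.17 and 0.17 rad); the arm keeps its last pose, push and grip.
It fails at once if the beaker is moved more than 3 cm (distance of beaker from where it was at the start of the episode above 0.03 m).
It fails at once if the dropper is moved more than 3 cm (distance of dropper from where it was at the start of the episode above 0.03 m).
It fails at once if the vial is moved more than 3 cm (distance of vial from where it was at the start of the episode above 0.03 m).
It fails at once if the felt_pen is moved more than 3 cm (distance of felt_pen from where it was at the start of the episode above 0.03 m).
It also fails if it takes over 72 s, if anything falls off the work surface, if the arm or the gripper's body presses on something with over 40 N, if the wrist force passes 120 N, or if a joint passes its speed limit or range.

## Working session

There is one attempt and no reset: what is moved stays moved. The work goes in short steps, Python scripts to look and compute and a tool call to move; the robot and the scene stay as the last step left them, time stands still between calls to the robot, and variables do not carry over. Pictures are saved under pics/ and viewed, at most 10 in all, crops included, and the job is handed in when it is done.

Besides the shell and the picture viewer there is one more tool, called after "Request:" as a command line: name --argument value ..., lists and objects as JSON in quotes. send_rows: Moves the arm, as the interface text tells. Its arguments: {"type":"object","properties":{"delta_pos":{"type":"array","items":{"type":"array","items":{"type":"number"}}},"delta_rot":{"type":"array","items":{"type":"array","items":{"type":"number"}}},"grip":{"type":"number"},"grip_force":{"type":"number"}},"required":["delta_pos","delta_rot"]}

```bash
mkdir -p pics; ls; python3 - <<'E'
from rig import robot,snapshot
import cv2,numpy as np
for n in("scene","top"):
    s=snapshot(n);cv2.imwrite(f"pics/{n}0.png",s["img"]);
    R=cv2.Rodrigues(np.array(s["rvec"]))[0];print(n,s["intrinsics"],-R.T@np.ravel(s["tvec"]),R)
print(robot.get_state())
E
```

```text
pics
scene [[493.90442362   0.         278.8192514 ]
 [  0.         493.90442362 203.40804534]
 [  0.           0.           1.        ]] [-0.41334549  0.97820183  1.20794296] [[-0.72355275 -0.69013771  0.01346723]
 [-0.42821013  0.43347004 -0.79293115]
 [ 0.54139405 -0.57949432 -0.6091624 ]]
top [[529.17483097   0.         270.81327632]
 [  0.         529.17483097 208.51617909]
 [  0.           0.           1.        ]] [ 0.29196534 -0.00569592  1.76013972] [[ 0.01458612 -0.99988807 -0.00333145]
 [-0.99112906 -0.014018   -0.13216155]
 [ 0.13210006  0.00522963 -0.99122259]]
{'t': 0.1, 'q': array([ 1.4452175 ,  0.50177394, -0.42680626,  1.55132456,  0.22080061,
        1.13826219, -0.21027848]), 'joint_velocities': array([-0.00081473, -0.00154585, -0.00166438, -0.00249093,  0.00022212,
        0.00081244, -0.00091038]), 'joint_efforts': array([-1.17305067e-02, -5.67863846e+01, -5.83866969e+00, -2.79910380e+01,
       -6.89187599e-02,  2.41188303e-02,  1.73662215e-05]), 'tool_pos': array([ 0.24616103, -0.60104739,  0.29127809]), 'ee_rot': array([[ 9.25348077e-01,  3.79118186e-01, -5.80208250e-04],
       [ 3.79118623e-01, -9.25346670e-01,  1.61533602e-03],
       [ 7.55094892e-05, -1.71471583e-03, -9.99998527e-01]]), 'ft_force': array([-0.55386367,  0.33068299, -0.3120731 ]), 'moment': array([0.00065575, 0.03215982, 0.02260543]), 'finger_force': 0.0, 'finger_gap': 0.09168917544553891}
```

View pics/scene0.png

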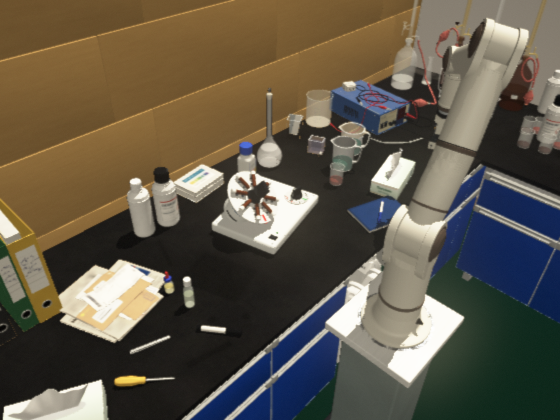

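View pics/top0.png

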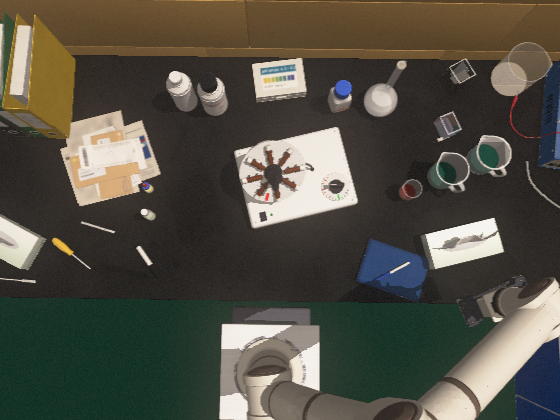

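The scene view shows the mixer near (265,210). The top view shows it at about (297,178), with the knob at (336,186), the hub at (273,175), and the beaker at (410,190), clear of the mixer. Next I'll zoom in.

```bash
python3 - <<'E'
import cv2,numpy as np
a=cv2.imread("pics/top0.png")[120:235,225:365];b=cv2.imread("pics/scene0.png")[160:255,205:325]
a=cv2.resize(a,(780,640),interpolation=2)[:600];cv2.imwrite("pics/ta.png",cv2.resize(cv2.imread("pics/top0.png")[120:225,225:365],(800,600),interpolation=2))
cv2.imwrite("pics/sa.png",cv2.resize(b,(720,570),interpolation=2))
E
```

```text
(no output)
```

View pics/ta.png

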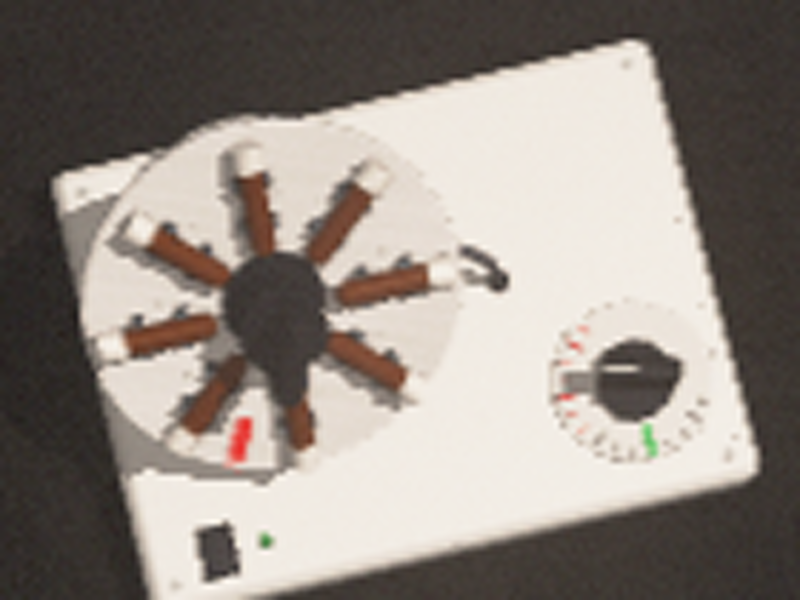

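View pics/sa.png

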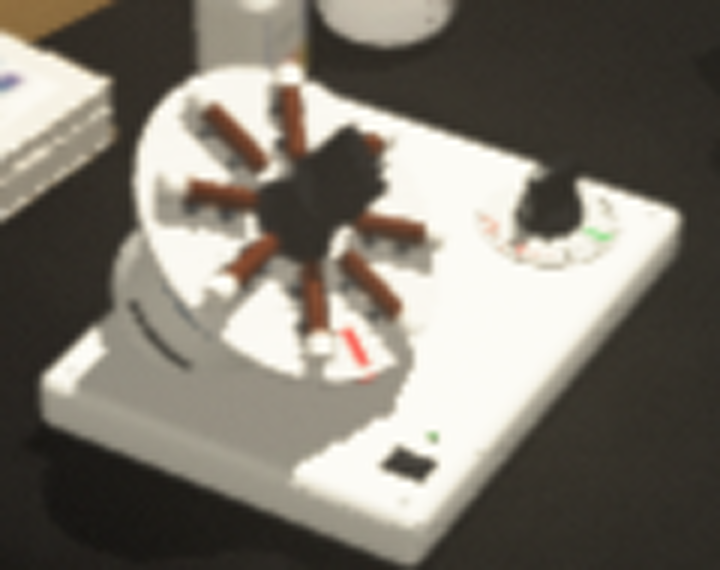

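The crops show three deck corners in the top crop at (57,178), (648,42) and (758,472). The knob scale is centred near (632,382), the green mark is at (650,440), and the white pointer points left at (600–640,368). The red mark is at (240,440), and the hub bar's outer end is near (290,385).

```bash
cat > h.py <<'E'
from rig import robot,snapshot
import cv2,numpy as np
from scipy.spatial.transform import Rotation as Ro
def cam(s):
    R=cv2.Rodrigues(np.array(s["rvec"]))[0];return R,-R.T@np.ravel(s["tvec"]),np.array(s["intrinsics"])
def ray(s,px,z):
    R,c,K=cam(s);d=R.T@np.linalg.inv(K)@[px[0],px[1],1];return c+d*(z-c[2])/d[2]
def rayplane(s,px,p,n):
    R,c,K=cam(s);d=R.T@np.linalg.inv(K)@[px[0],px[1],1];return c+d*((p-c)@n)/(d@n)
def proj(s,P):
    return cv2.projectPoints(np.array(P,float).reshape(-1,3),np.array(s["rvec"]),np.array(s["tvec"]),np.array(s["intrinsics"]),None)[0][:,0]
def blobs(s,lo,hi,roi,mina=3):
    h=cv2.cvtColor(s["img"],cv2.COLOR_BGR2HSV);m=cv2.inRange(h,lo,hi)
    k=np.zeros_like(m);x0,y0,x1,y1=roi;k[y0:y1,x0:x1]=m[y0:y1,x0:x1]
    n,_,st,c=cv2.connectedComponentsWithStats(k);return [(c[i].round(2),st[i,4]) for i in range(1,n) if st[i,4]>=mina]
E
python3 - <<'E'
from h import *
s=snapshot("top");g=s["img"]
h=cv2.cvtColor(g,cv2.COLOR_BGR2HSV);m=cv2.inRange(h,(0,0,110),(179,60,255));k=np.zeros_like(m);k[122:232,230:360]=m[122:232,230:360]
k=cv2.morphologyEx(k,cv2.MORPH_CLOSE,np.ones((9,9)))
c=max(cv2.findContours(k,0,2)[0],key=cv2.contourArea);r=cv2.minAreaRect(c);b=cv2.boxPoints(r)
print(r);W=np.array([ray(s,p,.046) for p in b]);print(W,np.linalg.norm(np.roll(W,1,0)-W,axis=1))
ap=cv2.approxPolyDP(cv2.convexHull(c),4,True)[:,0];print(ap.tolist(),[ray(s,p,.046).round(4) for p in ap])
f=lambda u,v:(u/5.714+225-.4,v/5.714+120-.4)
for n,u,z in(("c1",(57,178),.046),("c2",(648,42),.046),("c3",(758,472),.046),("knob plate",(632,382),.048),("green",(650,440),.048),("ptrA",(600,369),.085),("ptrB",(640,367),.085)): print(n,ray(s,f(*u),z).round(4))
print("green",[(p,a,ray(s,p,.048).round(4)) for p,a in blobs(s,(40,80,40),(85,255,255),(320,160,355,210),2)])
print("red",blobs(s,(0,120,100),(8,255,255),(240,140,300,210),2))
sc=snapshot("scene");print("green sc",[(p,a,ray(sc,p,.048).round(4)) for p,a in blobs(sc,(40,60,40),(85,255,255),(280,180,320,210),2)],"red sc",blobs(sc,(0,100,100),(8,255,255),(225,200,280,230),2))
E
```

```text
((295.1770324707031, 175.73751831054688), (83.11966705322266, 109.84086608886719), 76.50426483154297)
[[ 0.72073892  0.13486983  0.046     ]
 [ 0.81330169 -0.21967739  0.046     ]
 [ 0.54155369 -0.28242734  0.046     ]
 [ 0.45244082  0.06525322  0.046     ]] [0.27718287 0.3664309  0.27889878 0.35891904]
[[337, 127], [357, 202], [252, 227], [234, 151]] [array([ 0.7978, -0.2134,  0.046 ]), array([ 0.5459, -0.2783,  0.046 ]), array([0.4589, 0.0637, 0.046 ]), array([0.7111, 0.1282, 0.046 ])]
c1 [0.712  0.1264 0.046 ]
c2 [ 0.798  -0.2167  0.046 ]
c3 [ 0.5452 -0.2791  0.046 ]
knob plate [ 0.5962 -0.2069  0.048 ]
green [ 0.5626 -0.2171  0.048 ]
ptrA [ 0.5967 -0.1845  0.085 ]
ptrB [ 0.5982 -0.207   0.085 ]
green [(array([338.5, 197. ]), np.int32(6), array([ 0.5613, -0.2176,  0.048 ]))]
red [(array([269. , 155.5]), np.int32(2)), (array([271. , 155.5]), np.int32(2)), (array([286.5, 154. ]), np.int32(2)), (array([271., 160.]), np.int32(3)), (array([280.5, 162. ]), np.int32(2)), (array([286.14, 170.14]), np.int32(7)), (array([291. , 168.5]), np.int32(2)), (array([297.  , 169.33]), np.int32(3)), (array([293.5, 170. ]), np.int32(2)), (array([258.25, 175.75]), np.int32(4)), (array([261.5, 175.5]), np.int32(2)), (array([293.5, 186. ]), np.int32(2)), (array([261.  , 189.67]), np.int32(3)), (array([259.  , 192.67]), np.int32(3)), (array([266.67, 196.48]), np.int32(21)), (array([277.5, 193. ]), np.int32(2)), (array([277.75, 196.  ]), np.int32(4))]
green sc [(array([304.5 , 198.75]), np.int32(4), array([ 0.5668, -0.2174,  0.048 ]))] red sc [(array([263.82, 217.27]), np.int32(11))]
```

```bash
python3 - <<'E'
from h import *
t=snapshot("top");s=snapshot("scene")
def tri(a,b):
    P=[]
    for q in(t,s):
        R,c,K=cam(q);P.append(K@np.c_[R,np.ravel(q["tvec"])])
    X=cv2.triangulatePoints(P[0],P[1],np.array(a,float),np.array(b,float));return (X[:3]/X[3]).ravel()
red=tri((266.67,196.48),(263.82,217.27));print("red",red)
yaw=np.deg2rad(14);Rm=Ro.from_euler('z',yaw).as_matrix();n=Rm@[-.616,0,.788]
f=lambda u,v:(u/5.714+225-.4,v/5.714+120-.4)
c=ray(t,f(272,293),.145);print("disc centre guess",c, "normal",n,"red-plane",(red-c)@n,np.linalg.norm(red-c))
for k,u in(("sp",(272,293)),("knob",(632,382)),("c1",(57,178)),("c2",(648,42)),("c3",(758,472))):
    w=ray(t,f(*u),.145 if k=="sp" else .046);print(k,(Rm.T@(w-[c[0],c[1],0])).round(4))
o=c-Rm@[.03,0,0.145];print("origin",o)
# disc outline projection on both
e1=Rm@[.788,0,.616];e2=Rm@[0,1,0]
for nm,q in(("t",t),("s",s)):
    im=cv2.resize(q["img"],None,fx=4,fy=4,interpolation=2)
    for r,d in((.105,0),(.024,.083)):
        pts=[c+n*d+r*(np.cos(a)*e1+np.sin(a)*e2) for a in np.linspace(0,6.28,60)]
        cv2.polylines(im,[((proj(q,pts)+.5)*4).astype(int)],True,(255,0,0),1)
    x,y=((225,122) if nm=="t" else (205,160));I=im[4*y:4*y+400,4*x:4*x+560]
    cv2.imwrite(f"pics/o{nm}.png",I)
a=cv2.imread("pics/ot.png");b=cv2.imread("pics/os.png")
cv2.imwrite("pics/o.png",cv2.resize(np.hstack([a[:,:400],b[:,:400]]),(800,400)))
E
```

```text
red [0.55311228 0.01783759 0.09850063]
disc centre guess [6.25304586e-01 2.29368551e-04 1.45000000e-01] normal [-0.59770217 -0.14902389  0.788     ] red-plane 0.0038839474359408247 0.08765825830975886
sp [0.    0.    0.145]
knob [-0.0781 -0.1942  0.046 ]
c1 [0.1146 0.1014 0.046 ]
c2 [ 0.1151 -0.2523  0.046 ]
c3 [-0.1453 -0.2517  0.046 ]
origin [ 5.96195714e-01 -7.02828832e-03  5.55111512e-17]
```

View pics/o.png

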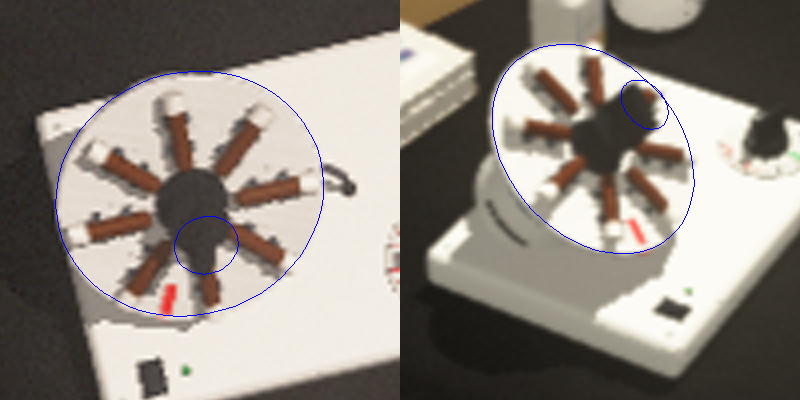

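The blue disc outline at the measured spindle point fits the rim in both views, so C ≈ (0.6255, 0, 0.145) with yaw 14°. Next is the knob's height and pointer angle.

```bash
python3 - <<'E'
from h import *
t=snapshot("top");s=snapshot("scene")
k=np.array([.5962,-.2069])
for z in(.048,.074,.086,.1): print(z,proj(t,[*k,z]).round(1),proj(s,[*k,z]).round(1))
g=cv2.cvtColor(t["img"],6);print(g[178:196,323:350])
g=cv2.cvtColor(s["img"],6);print(g[184:204,290:306])
for n,lo,hi in(("beaker",(0,0,0),(0,0,0)),):pass
print(ray(t,(410,190),.03))
E
```

```text
0.048 [[335.2 186.4]] [[297.1 196.7]]
0.074 [[336.2 185. ]] [[297.3 191.4]]
0.086 [[336.6 184.4]] [[297.5 188.9]]
0.1 [[337.1 183.6]] [[297.6 185.9]]
[[189 202 226 229 213 225 229 230 229 230 230 228 230 230 230 230 230 229
  230 229 230 230 230 232 236 238 237]
 [207 198 223 230 229 230 230 231 230 231 230 184 146 150 181 191 221 229
  230 230 229 231 229 229 232 236 238]
 [227 173 140 190 223 230 230 229 231 164  91  78  72  76  77  77 133 216
  230 230 231 230 230 231 231 230 237]
 [221 228 229 190 218 231 229 172  94  73  72  71  73  73  72  74  75 102
  213 230 230 230 232 230 230 234 206]
 [225 230 230 228 228 228 180 104  73  65  69  69  68  66  67  69  68  71
   92 136 182 224 231 230 230 230 212]
 [192 205 224 230 231 179 123  86  71  72  67  71  73  68  71  68  67  72
   65  70  70 165 221 230 229 230 234]
 [229 229 229 231 230 181 123 135 186 200 200 202 201 148  86  76  75  73
   76  75  72 163 222 229 230 230 234]
 [180 138 137 139 139 138 108  76  77  80  81  78  81  78  74  79  78  77
   76  74  74 166 223 231 231 231 235]
 [164 131 136 137 136 138  98  63  63  65  63 
[... 1763 characters left out ...]
9  87  65  51  49  50  49  50  53  56  81 191 239 243 225]
 [191  95  88  72  53  49  50  53  53  57  57  78 185 238 244 225]
 [193  97  76  64  51  51  54  55  57  56  56  83 194 239 245 243]
 [200 119  73  55  52  54  54  54  55  58  65 115 221 240 244 245]
 [202 139 102  77  69  61  56  58  62  75 131 194 215 211 223 236]
 [194 146 138 149 152 116  94 121 141 163 227 241 235 226 209 197]
 [161 149 170 229 240 211 183 230 239 239 243 244 243 235 221 219]
 [201 186 216 239 244 244 242 243 236 224 238 237 241 242 227 222]
 [218 202 228 232 232 240 238 241 241 200 227 241 239 231 213 233]
 [228 197 208 220 226 229 230 231 229 206 218 231 218 225 244 250]]
[ 0.59090066 -0.45646621  0.03      ]
```

Request:
send_rows --delta_pos '[[0.0788, -0.0387, 0], [0.0788, -0.0387, 0], [0.0788, -0.0387, 0], [0.0788, -0.0387, 0], [0.0788, -0.0387, 0], [0.0788, -0.0387, 0], [0.0788, -0.0387, 0], [0.0788, -0.0387, 0], [0.0788, -0.0387, 0], [0.0788, -0.0387, 0], [0.0788, -0.0387, 0], [0.0788, -0.0387, 0]]' --delta_rot '[[0, 0, 0], [0, 0, 0], [0, 0, 0], [0, 0, 0], [0, 0, 0], [0, 0, 0], [0, 0, 0], [0, 0, 0], [0, 0, 0], [0, 0, 0], [0, 0, 0], [0, 0, 0]]' --grip 0

```text
t: 1.6
tool_pos: [0.5969, -0.2061, 0.2924]
ee_rot: [[0.925, 0.379, 0.0], [0.379, -0.925, -0.0], [0.0, 0.0, -1.0]]
ft_force: [0.9, -0.9, -0.2]
finger_gap: 0.0916
finger_force: 0.0
```

Request:
send_rows --delta_pos '[[0, 0, 0], [0, 0, 0], [0, 0, 0], [0, 0, 0], [0, 0, 0], [0, 0, 0], [0, 0, 0], [0, 0, 0], [0, 0, 0], [0, 0, 0], [0, 0, 0]]' --delta_rot '[[0, 0, -0.0901], [0, 0, -0.0901], [0, 0, -0.0901], [0, 0, -0.0901], [0, 0, -0.0901], [0, 0, -0.0901], [0, 0, -0.0901], [0, 0, -0.0901], [0, 0, -0.0901], [0, 0, 0], [0, 0, 0]]'

```text
t: 2.7
tool_pos: [0.5958, -0.2075, 0.2922]
ee_rot: [[-0.03, 1.0, -0.0], [1.0, 0.03, 0.0], [0.0, -0.0, -1.0]]
ft_force: [0.3, 0.1, 0.8]
finger_gap: 0.0917
finger_force: 0.0
```

Request:
send_rows --delta_pos '[[0, 0, 0.054], [0, 0, 0.054], [0, 0, 0.054], [0, 0, 0.054], [0, 0, 0.055], [0, 0, 0.055], [0, 0, 0], [0, 0, 0]]' --delta_rot '[[0, 0, 0], [0, 0, 0], [0, 0, 0], [0, 0, 0], [0, 0, 0], [0, 0, 0], [0, 0, 0], [0, 0, 0]]'

```text
t: 3.5
tool_pos: [0.596, -0.2071, 0.1294]
ee_rot: [[-0.033, 0.999, -0.001], [0.999, 0.033, 0.0], [0.0, -0.001, -1.0]]
ft_force: [0.7, 0.3, 0.5]
finger_gap: 0.0919
finger_force: 0.0
```

```bash
python3 -c "
from h import *
print(robot.get_state()['q'])"
```

```text
[ 0.8000062   0.74626142 -0.71867211  1.70593474  0.59561375  0.92119339
 -0.12721406]
```

Request:
send_rows --delta_pos '[[0, 0, 0], [0, 0, 0], [0, 0, 0], [0, 0, 0], [0, 0, 0], [0, 0, 0], [0, 0, 0], [0, 0, 0]]' --delta_rot '[[0, 0, 0], [0, 0, 0], [0, 0, 0], [0, 0, 0], [0, 0, 0], [0, 0, 0], [0, 0, 0], [0, 0, 0]]' --grip 1 --grip_force 20

```text
t: 4.3
tool_pos: [0.5959, -0.2074, 0.1292]
ee_rot: [[-0.034, 0.999, -0.0], [0.999, 0.034, 0.0], [0.0, -0.0, -1.0]]
ft_force: [-0.4, -0.0, 0.6]
finger_gap: 0.0325
finger_force: 0.0
```

Request:
send_rows --delta_pos '[[0, 0, 0], [0, 0, 0], [0, 0, 0], [0, 0, 0], [0, 0, 0], [0, 0, 0], [0, 0, 0], [0, 0, 0], [0, 0, 0], [0, 0, 0], [0, 0, 0], [0, 0, 0]]' --delta_rot '[[0, 0, -0.06], [0, 0, -0.06], [0, 0, -0.06], [0, 0, -0.06], [0, 0, -0.06], [0, 0, -0.06], [0, 0, -0.06], [0, 0, -0.06], [0, 0, -0.06], [0, 0, -0.06], [0, 0, -0.06], [0, 0, -0.06]]'

```text
t: 5.5
tool_pos: [0.5981, -0.2072, 0.1297]
ee_rot: [[-0.899, 0.437, 0.005], [0.437, 0.899, 0.001], [-0.004, 0.003, -1.0]]
ft_force: [5.5, -0.0, -3.1]
finger_gap: 0.014
finger_force: 20.0
```

Request:
send_rows --delta_pos '[[0, 0, 0], [0, 0, 0], [0, 0, 0], [0, 0, 0], [0, 0, 0], [0, 0, 0], [0, 0, 0], [0, 0, 0], [0, 0, 0], [0, 0, 0]]' --delta_rot '[[0, 0, -0.058], [0, 0, -0.058], [0, 0, -0.058], [0, 0, -0.058], [0, 0, -0.058], [0, 0, -0.058], [0, 0, -0.058], [0, 0, -0.058], [0, 0, 0], [0, 0, 0]]'

```text
t: 6.5
tool_pos: [0.598, -0.2085, 0.1297]
ee_rot: [[-0.972, -0.237, 0.005], [-0.237, 0.972, -0.001], [-0.005, -0.002, -1.0]]
ft_force: [7.2, -1.9, -2.5]
finger_gap: 0.0139
finger_force: 20.0
```

```bash
python3 -c "
from h import *
print(robot.get_state()['q'])"
```

```text
[ 0.99767999  0.92258076 -1.06662123  1.69745805  0.90600587  1.09044811
  1.44911758]
```

Request:
send_rows --delta_pos '[[0, 0, 0], [0, 0, 0], [0, 0, 0], [0, 0, 0], [0, 0, 0], [0, 0, 0], [0, 0, 0], [0, 0, 0]]' --delta_rot '[[0, 0, 0], [0, 0, 0], [0, 0, 0], [0, 0, 0], [0, 0, 0], [0, 0, 0], [0, 0, 0], [0, 0, 0]]' --grip 0

```text
t: 7.3
tool_pos: [0.5959, -0.2074, 0.1292]
ee_rot: [[-0.971, -0.237, 0.0], [-0.237, 0.971, -0.0], [-0.0, -0.0, -1.0]]
ft_force: [-0.6, -0.3, 0.7]
finger_gap: 0.0732
finger_force: 0.0
```

Request:
send_rows --delta_pos '[[0, 0, -0.04], [0, 0, -0.08], [0, 0, -0.08], [0, 0, -0.08], [0, 0, -0.08], [-0.06, -0.08, 0], [-0.06, -0.08, 0], [0, -0.08, 0], [0, 0, 0]]' --delta_rot '[[0, 0, 0], [0, 0, 0], [0, 0, 0], [0, 0, 0], [0, 0, 0], [0, 0, 0], [0, 0, 0], [0, 0, 0], [0, 0, 0]]'

```text
t: 8.2
tool_pos: [0.6829, -0.3168, 0.3095]
ee_rot: [[-0.974, -0.229, 0.001], [-0.229, 0.974, -0.002], [-0.0, -0.002, -1.0]]
ft_force: [-0.5, -0.6, -0.7]
finger_gap: 0.0917
finger_force: 0.0
```

```bash
python3 - <<'E'
from h import *
t=snapshot("top");s=snapshot("scene")
a=cv2.resize(t["img"][125:225,230:364],(536,400),interpolation=2);b=cv2.resize(s["img"][155:255,215:281],(264,400),interpolation=2)
cv2.imwrite("pics/k1.png",np.hstack([a,b]))
E
```

```text
(no output)
```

View pics/k1.png

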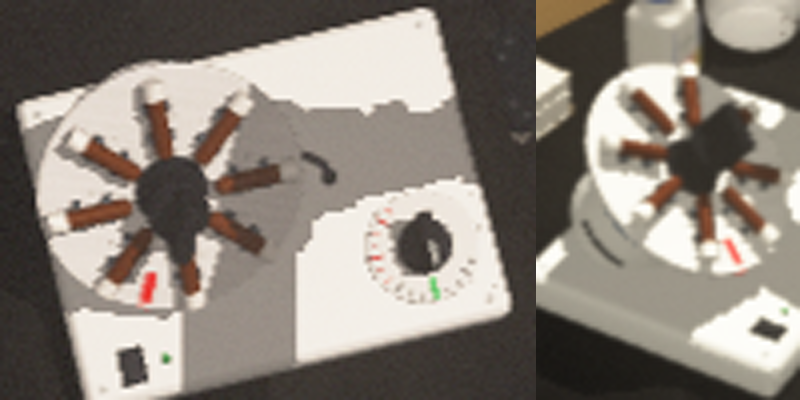

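The knob pointer is now at the green mark (crop 433,250–290). The disc stayed put with the red mark near (150,290), so its heavy side is within the sticking zone of up or down. Next I'll go to the hub pre-grasp pose.

Request:
send_rows --delta_pos '[[0.0274, 0.08, 0], [0.0274, 0.08, 0], [0.0274, 0.08, 0], [0.0274, 0.08, 0], [0.0274, 0.08, 0], [0.0274, 0.08, 0], [0.0274, 0.08, 0], [0.0274, 0.08, 0], [0, 0, 0]]' --delta_rot '[[0, 0, 0], [0, 0, 0], [0, 0, 0], [0, 0, 0], [0, 0, 0], [0, 0, 0], [0, 0, 0], [0, 0, 0], [0, 0, 0]]'

```text
t: 9.2
tool_pos: [0.4959, -0.0179, 0.3101]
ee_rot: [[-0.969, -0.249, -0.001], [-0.249, 0.969, -0.002], [0.002, -0.002, -1.0]]
ft_force: [0.4, 0.7, -0.5]
finger_gap: 0.092
finger_force: 0.0
```

Request:
send_rows --delta_pos '[[0, 0, 0], [0, 0, 0], [0, 0, 0], [0, 0, 0], [0, 0, 0], [0, 0, 0], [0, 0, 0], [0, 0, 0], [0, 0, 0], [0, 0, 0]]' --delta_rot '[[0, -0.074, 0], [0, -0.074, 0], [0, -0.074, 0], [0, -0.074, 0], [0, -0.074, 0], [0, -0.074, 0], [0, 0, 0.09], [0, 0, 0.09], [0, 0, 0.088], [0, 0, 0]]'

```text
t: 10.2
tool_pos: [0.4879, -0.0104, 0.305]
ee_rot: [[-0.905, 0.095, 0.415], [0.173, 0.973, 0.154], [-0.389, 0.211, -0.897]]
ft_force: [0.1, 0.0, 0.2]
finger_gap: 0.0919
finger_force: 0.0
```

```bash
cat >> h.py <<'E'
C=np.array([.6255,0.,.145]);Rm=Ro.from_euler('z',14,degrees=True).as_matrix()
n=Rm@[-.616,0,.788];e1=Rm@[.788,0,.616];e2=Rm@[0,1,0.]
def ang(): # bar (tool x / -x) angle
    st=robot.get_state();x=st["ee_rot"][:,0];return np.rad2deg(np.arctan2(x@e2,x@e1))
def goto(out,ydeg):
    st=robot.get_state();R=st["ee_rot"];T=C+n*(.066+.047+out);a=np.deg2rad(ydeg)
    y=np.cos(a)*e1+np.sin(a)*e2;z=-n;Rt=np.c_[np.cross(y,z),y,z]
    print("dpos tool/0.5",(R.T@(T-st["tool_pos"])/.5).round(4),"drot/1.5",(Ro.from_matrix(R.T@Rt).as_rotvec()/1.5).round(4),"q",st["q"].round(2))
E
python3 - <<'E'
from h import *
goto(.09,67)
t=snapshot("top");s=snapshot("scene")
h=[b for b in blobs(t,(0,150,120),(8,255,255),(240,140,300,210),8)];print(h)
h2=blobs(s,(0,100,100),(8,255,255),(225,180,290,235),6);print(h2)
print([proj(q,C+.09*(np.cos(2.735)*e1+np.sin(2.735)*e2)) for q in (t,s)])
E
```

```text
dpos tool/0.5 [-0.0364 -0.0355  0.0074] drot/1.5 [-0.024  -0.1401 -0.0005] q [ 1.49  0.04 -1.4   2.2  -0.31  0.54  1.76]
[(array([267.08, 195.54]), np.int32(13))]
[(array([263.82, 217.27]), np.int32(11))]
[array([[266.07335501, 196.102966  ]]), array([[264.05193681, 218.36594967]])]
```

Request:
send_rows --delta_pos '[[-0.006, -0.006, 0.001], [-0.006, -0.006, 0.001], [-0.006, -0.006, 0.001], [-0.006, -0.006, 0.001], [-0.006, -0.006, 0.001], [-0.006, -0.006, 0.001], [0, 0, 0]]' --delta_rot '[[-0.004, -0.023, 0], [-0.004, -0.023, 0], [-0.004, -0.023, 0], [-0.004, -0.023, 0], [-0.004, -0.023, 0], [-0.004, -0.023, 0], [0, 0, 0]]'

```text
t: 11.0
tool_pos: [0.5035, -0.0318, 0.3066]
ee_rot: [[-0.799, 0.076, 0.596], [0.204, 0.967, 0.151], [-0.565, 0.242, -0.789]]
ft_force: [-0.3, 0.6, -0.8]
finger_gap: 0.0916
finger_force: 0.0
```

```bash
python3 - <<'E'
from h import *
goto(.09,67)
E
```

```text
dpos tool/0.5 [0.0014 0.0024 0.0039] drot/1.5 [ 0.0008 -0.0015 -0.0005] q [ 1.51 -0.04 -1.31  2.3  -0.93  0.38  2.4 ]
```

Request:
send_rows --delta_pos '[[0, 0, 0], [0, 0, 0], [0, 0, 0], [0, 0, 0], [0, 0, 0], [0, 0, 0], [0, 0, 0], [0, 0, 0], [0, 0, 0], [0, 0, 0], [0, 0, 0], [0, 0, 0]]' --delta_rot '[[0, 0, 0.087], [0, 0, 0.087], [0, 0, 0.087], [0, 0, 0.087], [0, 0, 0.087], [0, 0, 0.087], [0, 0, 0.087], [0, 0, 0.087], [0, 0, 0.087], [0, 0, 0.087], [0, 0, 0.087], [0, 0, 0.087]]'

```text
t: 12.2
tool_pos: [0.5041, -0.0311, 0.3072]
ee_rot: [[0.075, 0.8, 0.595], [0.967, -0.204, 0.152], [0.243, 0.564, -0.789]]
ft_force: [0.1, -1.6, 0.0]
finger_gap: 0.0917
finger_force: 0.0
```

Request:
send_rows --delta_pos '[[0, 0, 0], [0, 0, 0], [0, 0, 0], [0, 0, 0], [0, 0, 0], [0, 0, 0], [0, 0, 0], [0, 0, 0], [0, 0, 0], [0, 0, 0], [0, 0, 0], [0, 0, 0]]' --delta_rot '[[0, 0, 0.088], [0, 0, 0.088], [0, 0, 0.088], [0, 0, 0.088], [0, 0, 0.088], [0, 0, 0.088], [0, 0, 0.087], [0, 0, 0.087], [0, 0, 0.087], [0, 0, 0.087], [0, 0, 0.087], [0, 0, 0.087]]'

```text
t: 13.4
tool_pos: [0.504, -0.0311, 0.3068]
ee_rot: [[0.8, -0.079, 0.594], [-0.208, -0.966, 0.152], [0.563, -0.245, -0.79]]
ft_force: [0.0, 0.4, -0.6]
finger_gap: 0.0916
finger_force: 0.0
```

```bash
python3 - <<'E'
from h import *
goto(.09,-113);goto(.002,-113)
s=robot.get_state();print(s["moment"],s["joint_efforts"][6],s["ee_rot"].T@s["moment"])
E
```

```text
dpos tool/0.5 [-0.0022 -0.0007  0.0034] drot/1.5 [-0.0012  0.0027 -0.003 ] q [ 1.85 -0.28 -1.5   2.3  -1.26  0.62 -0.46]
dpos tool/0.5 [-0.0015 -0.0004  0.1794] drot/1.5 [-0.0012  0.0027 -0.003 ] q [ 1.85 -0.28 -1.5   2.3  -1.26  0.62 -0.46]
[-0.11789726  0.67301446  0.05235959] 1.7111331224441528 [-0.20455564 -0.65395582 -0.00940948]
```

Request:
send_rows --delta_pos '[[0, 0, 0.02], [0, 0, 0.02], [0, 0, 0.02], [0, 0, 0.02], [0, 0, 0.02], [0, 0, 0.02], [0, 0, 0.02], [0, 0, 0], [0, 0, 0]]' --delta_rot '[[0, 0, 0], [0, 0, 0], [0, 0, 0], [0, 0, 0], [0, 0, 0], [0, 0, 0], [0, 0, 0], [0, 0, 0], [0, 0, 0]]'

```text
t: 14.3
tool_pos: [0.5041, -0.0128, 0.2936]
ee_rot: [[0.793, -0.084, 0.604], [-0.206, -0.969, 0.136], [0.574, -0.232, -0.785]]
ft_force: [-0.7, 0.1, 0.1]
finger_gap: 0.0914
finger_force: 0.0
```

```bash
python3 - <<'E'
from h import *
goto(.002,-113)
s=robot.get_state();print(s["moment"],s["joint_efforts"],s["ee_rot"].T@s["moment"])
s=snapshot("scene")
s2=robot.get_state();print(s2["joint_efforts"][6],s2["ee_rot"].T@s2["moment"])
t=snapshot("top")["img"];cv2.imwrite("pics/g1.png",np.hstack([cv2.resize(s["img"][130:255,200:325],(400,400),interpolation=2),cv2.resize(t[120:220,230:330],(400,400),interpolation=2)]))
E
```

```text
dpos tool/0.5 [0.0187 0.0265 0.1535] drot/1.5 [ 0.0079 -0.0061 -0.0009] q [ 1.83 -0.31 -1.53  2.33 -1.35  0.57 -0.43]
[-0.08895968  0.73736723 -0.01671038] [-1.58727905e-01  1.23858279e+01  7.69707531e+00 -2.47809184e+01
 -1.80121310e+00 -1.25299464e-01 -2.23548108e-03] [-0.23221861 -0.70317313  0.05937637]
-0.002362515588174574 [-0.24354059 -0.69226069  0.07912505]
```

View pics/g1.png

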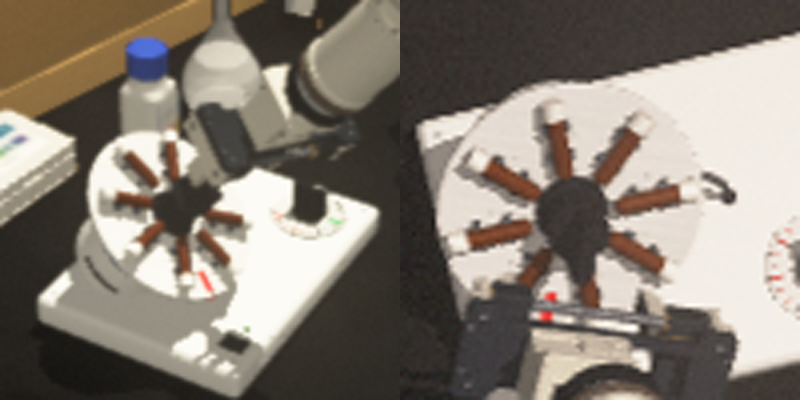

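The picture shows the gripper stalled short of the hub. q2, q3 and q5 are at their limits and the elbow is swung out to the right. I'll fit a kinematic model to the logged poses to plan a way into a better posture.

```bash
cat > kin.py <<'E'
import numpy as np,itertools
from scipy.optimize import least_squares
from scipy.spatial.transform import Rotation as Ro
from rig import robot
st=robot.get_state()
D=[([1.4452175,.50177394,-.42680626,1.55132456,.22080061,1.13826219,-.21027848],[.24616,-.60105,.29128],[[.92535,.37912,-.00058],[.37912,-.92535,.0016],[0,-.0017,-1]]),
([.80001,.74626,-.71867,1.70593,.59561,.92119,-.12721],[.596,-.2071,.1294],[[-.033,.999,-.001],[.999,.033,0],[0,-.001,-1]]),
([.99768,.92258,-1.06662,1.69746,.90601,1.09045,1.44912],[.598,-.2085,.1297],[[-.972,-.237,.005],[-.237,.972,-.001],[-.005,-.002,-1]]),
([1.49,.04,-1.4,2.2,-.31,.54,1.76],[.4879,-.0104,.305],[[-.905,.095,.415],[.173,.973,.154],[-.389,.211,-.897]]),
([1.51,-.04,-1.31,2.3,-.93,.38,2.4],[.5035,-.0318,.3066],[[-.799,.076,.596],[.204,.967,.151],[-.565,.242,-.789]]),
([1.85,-.28,-1.5,2.3,-1.26,.62,-.46],[.504,-.0311,.3068],[[.8,-.079,.594],[-.208,-.966,.152],[.563,-.245,-.79]]),
([1.83,-.31,-1.53,2.33,-1.35,.57,-.43],[.5041,-.0128,.2936],[[.793,-.084,.604],[-.206,-.969,.136],[.574,-.232,-.785]])]
E
cat > fit.py <<'E'
from kin import *
Z=lambda a:Ro.from_euler('z',a);Y=lambda a:Ro.from_euler('y',a)
Q=np.array([d[0] for d in D]);RR=Ro.from_matrix([d[2] for d in D]);P=np.array([d[1] for d in D])
def rots(p,sg):
    a=Q*sg+np.r_[p[0],p[1],p[2],p[3],p[4],p[5],p[6]];return [Z(a[:,0])]+[ (Y,Z)[(i+1)%2](a[:,i]) for i in range(1,7)]
def fr(p,sg):
    r=rots(p,sg);R=r[0]
    for x in r[1:]:R=R*x
    return (RR.inv()*R).as_rotvec().ravel()
best=[]
for sg in itertools.product(*[(1,-1) if i in(0,2,3,4,5,6) else (1,) for i in range(7)]):
  for o1 in(0,np.pi):
   for o7 in(0,np.pi/2,np.pi,-np.pi/2):
    x0=np.array([o1,0,0,0,0,0,o7]);e=np.linalg.norm(fr(x0,np.array(sg)))
    best.append((e,sg,o1,o7))
best.sort(key=lambda b:b[0])
for b in best[:4]: print(b)
out=[]
for b in best[:12]:
    r=least_squares(fr,[b[2],0,0,0,0,0,b[3]],args=(np.array(b[1]),));out.append((r.cost,b[1],r.x.round(3)))
out.sort(key=lambda b:b[0])
for o in out[:4]:print(o)
E
python3 fit.py
```

```text
(np.float64(0.013725599268189576), (-1, 1, -1, 1, -1, 1, -1), 0, 1.5707963267948966)
(np.float64(2.0812215870042508), (-1, 1, 1, 1, 1, 1, -1), 3.141592653589793, 3.141592653589793)
(np.float64(2.0908853808373102), (1, 1, -1, 1, -1, 1, -1), 3.141592653589793, 1.5707963267948966)
(np.float64(2.2024491504972192), (-1, 1, 1, 1, 1, 1, 1), 3.141592653589793, -1.5707963267948966)
(np.float64(8.318959561742752e-05), (-1, 1, -1, 1, -1, 1, -1), array([ 0.00e+00,  1.00e-03, -0.00e+00, -2.00e-03,  0.00e+00,  1.00e-03,
        1.57e+00]))
(np.float64(8.318959561743109e-05), (-1, 1, -1, -1, -1, -1, -1), array([ 6.284e+00,  1.000e-03, -3.142e+00,  2.000e-03,  0.000e+00,
       -1.000e-03, -1.571e+00]))
(np.float64(8.318959561743148e-05), (-1, 1, -1, 1, -1, 1, -1), array([ 0.000e+00,  1.000e-03, -0.000e+00, -2.000e-03,  0.000e+00,
        1.000e-03, -4.713e+00]))
(np.float64(0.06285835800403947), (-1, 1, 1, -1, -1, -1, -1), array([-0.608,  2.135, -0.94 ,  0.733, -2.234,  0.058, -1.642]))
```

```bash
cat > arm.py <<'E'
from kin import *
sg=np.array([-1,1,-1,1,-1,1,-1]);ax='zyzyzyz'
LO=np.array([-2.88,-.31,-1.54,.2,-1.41,.19,-2.57]);HI=np.array([2.88,2.03,1.56,2.42,4.55,2.02,2.57])
def mats(q):
    a=np.array(q)*sg+np.r_[np.zeros(6),np.pi/2];R=np.eye(3);o=[]
    for i in range(7): R=R@Ro.from_euler(ax[i],a[i]).as_matrix();o.append(R)
    return o
def cols(q):
    m=mats(q);return np.c_[[0,0,1],m[0][:,0],m[2][:,0],m[2][:,2],m[4][:,0],m[4][:,2],m[5][:,0],m[6][:,2]]
A=np.vstack([cols(d[0]) for d in D]);L,*_=np.linalg.lstsq(A,np.hstack([d[1] for d in D]),rcond=None)
def fk(q): return cols(q)@L,mats(q)[6]
def jac(q,e=1e-5):
    p,R=fk(q);J=np.zeros((6,7))
    for i in range(7):
        d=np.array(q,float);d[i]+=e;p2,R2=fk(d);J[:,i]=np.r_[(p2-p)/e,Ro.from_matrix(R2@R.T).as_rotvec()/e]
    return J
def step(q,T,Rt,it=6):
    q=np.array(q,float)
    for _ in range(it):
        p,R=fk(q);e=np.r_[T-p,Ro.from_matrix(Rt@R.T).as_rotvec()];J=jac(q);q=np.clip(q+J.T@np.linalg.solve(J@J.T+1e-6*np.eye(6),e),LO,HI)
    return q,np.linalg.norm(e)
def run(q,rows):
    p,R=fk(q);es=[]
    for dp,dr in rows:
        p=p+R@np.array(dp)*.5;R=R@Ro.from_rotvec(np.array(dr)*1.5).as_matrix();q,e=step(q,p,R);es.append(e)
    return q,max(es)
E
python3 - <<'E'
from arm import *
print(L.round(4));print("res",[np.linalg.norm(fk(d[0])[0]-d[1]).round(4) for d in D])
z=[0,0,0]
q=D[0][0];q,e=run(q,[([.0788,-.0387,0],z)]*12+[(z,[0,0,-.0901])]*9+[([0,0,.0543],z)]*6);print(q.round(2),e,"vs",D[1][0])
q,e=run(q,[(z,[0,0,-.06])]*12+[(z,[0,0,-.058])]*8);print(q.round(2),e,"vs",D[2][0])
E
```

```text
[ 0.3522  0.0222 -0.0068  0.5016  0.0104  0.4461 -0.0077  0.3116]
res [np.float64(0.0165), np.float64(0.0065), np.float64(0.008), np.float64(0.0041), np.float64(0.0058), np.float64(0.0043), np.float64(0.0036)]
[ 0.77  0.77 -0.7   1.69  0.6   0.91 -0.13] 5.398667407878851e-16 vs [0.80001, 0.74626, -0.71867, 1.70593, 0.59561, 0.92119, -0.12721]
[ 0.96  0.95 -1.07  1.68  0.93  1.1   1.41] 5.568788157820848e-16 vs [0.99768, 0.92258, -1.06662, 1.69746, 0.90601, 1.09045, 1.44912]
```

```bash
cat > plan.py <<'E'
from arm import *
from multiprocessing import Pool
import os
C=np.array([.6255,0.,.145]);Rm=Ro.from_euler('z',14,degrees=True).as_matrix()
n=Rm@[-.616,0,.788];e1=Rm@[.788,0,.616];e2=Rm@[0,1,0.]
q0=np.array(st["q"]);p0,R0=fk(q0);off=p0-st["tool_pos"]
def hub(out,deg):
    a=np.deg2rad(deg);y=np.cos(a)*e1+np.sin(a)*e2;z=-n;return C+n*(.113+out)+off,np.c_[np.cross(y,z),y,z]
marg=lambda q:min((q-LO).min(),(HI-q).min())
def leg(q,dp,rv,N):
    p,R=fk(q);m=9;Q=[]
    for k in range(1,N+1):
        Rt=R@Ro.from_rotvec(rv*k/N).as_matrix();q,e=step(q,p+dp*k/N,Rt,2);m=min(m,marg(q)-(.5 if e>.05 else 0))
    return q,m
def trial(seed):
    r=np.random.default_rng(seed);q=q0.copy();mm=9;acts=[];rows=0
    def do(dp=np.zeros(3),rv=np.zeros(3)):
        nonlocal q,mm,rows
        N=int(max(np.ceil(np.linalg.norm(dp)/.04),np.ceil(np.linalg.norm(rv)/.13),1));q,m=leg(q,np.array(dp),np.array(rv),N);mm=min(mm,m);rows+=N;acts.append((np.round(dp,3),np.round(rv,3),N))
    p,R=fk(q);do(-np.array([.25,.05,-.2])*r.uniform(.1,.5))
    p,R=fk(q);c=np.cross(R[:,2],[0,0,-1]);s=np.linalg.norm(c);do(rv=R.T@(c/s*np.arcsin(s)))
    for _ in range(2):
        do(rv=np.array([0,0,r.uniform(-3,3)]))
        if mm<-.02:return -1,seed,rows,acts,q,mm
        p,R=fk(q);v=np.array([r.uniform(.35,.6),r.uniform(-.5,.2),r.uniform(.33,.5)]);do(dp=v-p)
        if mm<-.02:return -1,seed,rows,acts,q,mm
    deg=r.choice([67,-113]);T,Rt=hub(.1,deg);p,R=fk(q);do(rv=Ro.from_matrix(R.T@Rt).as_rotvec());p,R=fk(q);do(dp=T-p)
    p,R=fk(q);do(dp=hub(.002,deg)[0]-p)
    if mm<-.02:return -1,seed,rows,acts,q,mm
    qs=q.copy();fm=marg(q);
    _,ma=leg(qs,np.zeros(3),np.array([0,0,1.6]),10);_,mb=leg(qs,np.zeros(3),np.array([0,0,-1.6]),10)
    return min(ma,mb,fm)-.001*rows,seed,rows,acts+[deg],qs,mm
if __name__=="__main__":
    print(os.cpu_count(),off)
    with Pool() as P: res=P.map(trial,range(1200),chunksize=5)
    ok=[r for r in res if r[5]>-.02];print(len(ok));ok.sort(key=lambda r:-r[0])
    for r in ok[:4]:print(r)
E
export OMP_NUM_THREADS=1; time timeout 400 python3 plan.py
```

```text
4 [ 8.20904718e-04  2.65527386e-05 -6.19462920e-04]
0
real	0m17.593s
user	1m8.477s
sys	0m0.094s
```

```bash
export OMP_NUM_THREADS=1
sed -i 's/do(-np.array(\[.25,.05,-.2\])\*r.uniform(.1,.5))/do(np.array([r.uniform(-.05,.1),r.uniform(-.2,.1),r.uniform(0,.2)]))/; s/marg(q)-(.5 if e>.05 else 0)/marg(q)-(.5 if e>.03 else 0)/' plan.py
time timeout 500 python3 plan.py
```

```text
4 [ 8.20904718e-04  2.65527386e-05 -6.19462920e-04]
0
real	0m18.012s
user	1m10.229s
sys	0m0.105s
```

```bash
export OMP_NUM_THREADS=1
python3 - <<'E'
from plan import *
print(q0.round(3))
for nm,dp in (("up",(0,0,.1)),("back",(-.1,0,0)),("fwd",(.1,0,0)),("right",(0,-.1,0)),("left",(0,.1,0)),("out",tuple(.05*n))):
    q,m=leg(q0,np.array(dp),np.zeros(3),4);p,_=fk(q);print(nm,q.round(2),round(m,2),np.linalg.norm(p-p0-dp).round(3))
for nm,rv in (("+x",(.6,0,0)),("-x",(-.6,0,0)),("+y",(0,.6,0)),("-y",(0,-.6,0)),("+z",(0,0,.6)),("-z",(0,0,-.6))):
    q,m=leg(q0,np.zeros(3),np.array(rv),5);R=fk(q)[1];print(nm,q.round(2),round(m,2),np.linalg.norm(Ro.from_matrix((R0@Ro.from_rotvec(rv).as_matrix()).T@R).as_rotvec()).round(3))
E
```

```text
[ 1.831 -0.306 -1.534  2.327 -1.35   0.573 -0.425]
up [ 1.43 -0.31 -1.02  2.2  -1.05  0.81 -0.76] -0.5 0.006
back [ 1.34 -0.31 -0.88  2.42 -1.29  0.75 -0.37] -0.5 0.067
fwd [ 1.87 -0.31 -1.51  2.3  -1.4   0.64 -0.37] -0.5 0.086
right [ 2.27 -0.31 -1.54  2.27 -1.36  0.81 -0.2 ] -0.5 0.059
left [ 1.52 -0.31 -1.51  2.33 -1.32  0.44 -0.7 ] -0.5 0.005
out [ 1.48 -0.31 -1.08  2.34 -1.19  0.71 -0.55] -0.5 0.002
+x [ 2.65 -0.31 -1.54  2.37 -1.41  1.56  0.14] -0.5 0.291
-x [ 1.74 -0.31 -1.54  2.17 -0.42  0.52 -1.72] -0.5 0.429
+y [ 1.75  2.03 -1.54  2.42 -1.41  0.19  2.57] -0.5 1.389
-y [ 2.   -0.31 -1.51  2.06 -0.71  1.21 -0.85] -0.5 0.135
+z [ 1.83 -0.31 -1.52  2.33 -1.36  0.6  -1.02] 0.0 0.018
-z [ 1.83 -0.25 -1.54  2.33 -1.31  0.51  0.15] -0.5 0.03
```

Request:
send_rows --delta_pos '[[0, 0, -0.03], [0, 0, -0.03], [0, 0, -0.03], [0, 0, -0.03], [0, 0, -0.03], [0, 0, -0.03], [0, 0, -0.03], [0, 0, -0.03]]' --delta_rot '[[0, 0, 0], [0, 0, 0], [0, 0, 0], [0, 0, 0], [0, 0, 0], [0, 0, 0], [0, 0, 0], [0, 0, 0]]'

```text
t: 15.2
tool_pos: [0.4402, -0.0276, 0.3778]
ee_rot: [[0.792, -0.085, 0.604], [-0.205, -0.97, 0.132], [0.575, -0.229, -0.786]]
ft_force: [-0.9, 0.3, 1.0]
finger_gap: 0.0917
finger_force: 0.0
```

```bash
export OMP_NUM_THREADS=1
cat > /tmp/s.py <<'E'
def step(q,T,Rt,it=4):
    q=np.array(q,float);free=np.ones(7,bool)
    for _ in range(it):
        p,R=fk(q);e=np.r_[T-p,Ro.from_matrix(Rt@R.T).as_rotvec()];
        if np.linalg.norm(e)<1e-4:break
        J=jac(q)*free;q2=q+J.T@np.linalg.solve(J@J.T+1e-6*np.eye(6),e);free&=(q2>=LO)&(q2<=HI);q=np.clip(q2,LO,HI)
    return q,np.linalg.norm(e)
E
python3 - <<'E'
s=open('arm.py').read();a=s.index("def step");b=s.index("def run");open('arm.py','w').write(s[:a]+open('/tmp/s.py').read()+s[b:])
s=open('plan.py').read().replace("Rt,2)","Rt,4)");open('plan.py','w').write(s)
E
python3 -c "
from plan import *
print(q0.round(3),st['tool_pos'],off)"
time timeout 540 python3 plan.py
```

```text
[ 0.62  -0.306 -0.371  2.341 -0.736  0.584 -0.981] [ 0.44016454 -0.02762266  0.3778213 ] [ 0.01485205  0.02157353 -0.00516056]
4 [ 0.01485205  0.02157353 -0.00516056]
105
(np.float64(-0.037), 546, 37, [(array([ 0.065, -0.046,  0.074]), array([0., 0., 0.]), 3), (array([0., 0., 0.]), array([-0.247, -0.62 ,  0.   ]), 6), (array([0., 0., 0.]), array([0.   , 0.   , 0.089]), 1), (array([ 0.007,  0.25 , -0.068]), array([0., 0., 0.]), 7), (array([0., 0., 0.]), array([ 0.   ,  0.   , -0.314]), 3), (array([ 0.069, -0.078,  0.012]), array([0., 0., 0.]), 3), (array([0., 0., 0.]), array([0.191, 0.637, 0.211]), 6), (array([-0.083, -0.13 , -0.082]), array([0., 0., 0.]), 5), (array([ 0.059,  0.015, -0.077]), array([0., 0., 0.]), 3), np.int64(-113)], array([ 0.2398317 ,  0.21175381, -0.14001901,  2.27765357, -1.41      ,
        0.19      , -0.26845754]), np.float64(0.0))
(np.float64(-0.041), 882, 41, [(array([ 0.046, -0.185,  0.115]), array([0., 0., 0.]), 6), (array([0., 0., 0.]), array([-0.247, -0.62 , -0.   ]), 6), (array([0., 0., 0.]), array([0.   , 0.   , 0.061]), 1), (array([-0.02 , -0.063, -0.
[... 1193 characters left out ...]
y([ 0.09 , -0.035,  0.036]), array([0., 0., 0.]), 3), (array([0., 0., 0.]), array([-0.247, -0.62 , -0.   ]), 6), (array([0., 0., 0.]), array([0.   , 0.   , 0.021]), 1), (array([-0.09 , -0.302, -0.024]), array([0., 0., 0.]), 8), (array([0., 0., 0.]), array([ 0.   ,  0.   , -0.359]), 3), (array([0.009, 0.036, 0.077]), array([0., 0., 0.]), 3), (array([0., 0., 0.]), array([0.156, 0.648, 0.319]), 6), (array([ 0.049,  0.297, -0.154]), array([0., 0., 0.]), 9), (array([ 0.059,  0.015, -0.077]), array([0., 0., 0.]), 3), np.int64(-113)], array([ 0.24006244,  0.21172983, -0.14024808,  2.27765243, -1.41      ,
        0.19      , -0.26842392]), np.float64(0.0))
real	0m50.945s
user	3m19.704s
sys	0m0.118s
```

```bash
export OMP_NUM_THREADS=1
cat > man.py <<'E'
from plan import *
def f(seed):
    r=np.random.default_rng(seed);q=r.uniform(LO,HI);deg=[67,-113][seed%2];T,Rt=hub(.002,deg)
    q,e=step(q,T-off,Rt,60);return marg(q) if e<1e-3 else -9,deg,q.round(2)
if __name__=="__main__":
    with Pool() as P: res=P.map(f,range(2400),chunksize=20)
    ok=sorted([r for r in res if r[0]>=0],key=lambda r:-r[0]);print(len(ok))
    seen=[]
    for r in ok:
        if all(np.linalg.norm(r[2]-s)>.5 for s in seen): seen.append(r[2]);print(r)
        if len(seen)>12:break
E
time timeout 500 python3 man.py
```

```text
1
(np.float64(0.0), 67, array([ 1.09,  0.44, -1.17,  2.3 ,  1.57,  0.19,  0.  ]))
real	0m49.829s
user	3m16.251s
sys	0m0.108s
```

```bash
export OMP_NUM_THREADS=1
cat > man.py <<'E'
from plan import *
def solve(T,Rt,q,w=.0):
    return least_squares(lambda x:np.r_[(fk(x)[0]-T),Ro.from_matrix(Rt.T@fk(x)[1]).as_rotvec()*.3],q,bounds=(LO,HI),max_nfev=40)
def f(seed):
    r=np.random.default_rng(seed);q=r.uniform(LO,HI);deg=[67,-113][seed%2];T,Rt=hub(.002,deg)
    s=solve(T-off,Rt,q);return marg(s.x) if s.cost<1e-7 else -9,deg,s.x.round(2)
if __name__=="__main__":
    with Pool() as P: res=P.map(f,range(400),chunksize=5)
    ok=sorted([r for r in res if r[0]>=0],key=lambda r:-r[0]);print(len(ok))
    seen=[]
    for r in ok:
        if all(np.linalg.norm(r[2]-s)>.4 for s in seen): seen.append(r[2]);print(r)
        if len(seen)>14:break
E
time timeout 500 python3 man.py
```

```text
55
(np.float64(0.12367585411387161), 67, array([ 1.21,  0.64, -1.4 ,  2.3 ,  1.61,  0.43,  0.03]))
(np.float64(0.003517729106469525), 67, array([ 1.09,  0.44, -1.17,  2.3 ,  1.57,  0.19,  0.  ]))
real	0m10.034s
user	0m38.324s
sys	0m0.084s
```

```bash
export OMP_NUM_THREADS=1
python3 - <<'E'
s=open('arm.py').read()
s=s.replace("return np.c_[[0,0,1],","return np.c_[[1,0,0],[0,1,0],m[0][:,1],m[2][:,1],m[4][:,1],[0,0,1],")
s=s.replace("def mats","D.append((st['q'],st['tool_pos'],st['ee_rot']))\ndef mats",1);open('arm.py','w').write(s)
s=open('kin.py').read()
from rig import robot
t=robot.get_state();s=s.replace("st=robot.get_state()","st=robot.get_state()");open('kin.py','w').write(s)
import re
s=open('plan.py').read()
s=s.replace("r.choice([67,-113])","67").replace("r.uniform(-3,3)","r.uniform(-3.5,3.5)").replace("range(1200)","range(3500)").replace("r.uniform(-.5,.2)","r.uniform(-.5,.3)")
open('plan.py','w').write(s)
E
python3 -c "
from plan import *
print(L.round(4),[np.linalg.norm(fk(d[0])[0]-d[1]).round(4) for d in D],q0)"
time timeout 560 python3 plan.py
```

```text
[ 6.000e-04 -3.000e-04 -1.470e-02 -1.240e-02  2.000e-04  3.435e-01
 -2.000e-04  3.700e-03  5.055e-01 -2.100e-03  4.693e-01  3.400e-03
  2.958e-01] [np.float64(0.0004), np.float64(0.0005), np.float64(0.0004), np.float64(0.0003), np.float64(0.0025), np.float64(0.0018), np.float64(0.0031), np.float64(0.0011)] [ 0.62017811 -0.30636702 -0.37112251  2.34127767 -0.73642411  0.58364832
 -0.98080171]
4 [-0.0002654  -0.00020132  0.00106709]
451
(np.float64(-0.047), 1735, 47, [(array([0.043, 0.022, 0.084]), array([0., 0., 0.]), 3), (array([0., 0., 0.]), array([-0.247, -0.62 ,  0.   ]), 6), (array([0., 0., 0.]), array([ 0.  ,  0.  , -1.49]), 12), (array([-0.06 ,  0.026,  0.021]), array([0., 0., 0.]), 2), (array([0., 0., 0.]), array([ 0.   ,  0.   , -0.703]), 6), (array([ 0.023,  0.018, -0.114]), array([0., 0., 0.]), 3), (array([0., 0., 0.]), array([-0.53 , -0.439, -0.919]), 9), (array([ 0.052, -0.071, -0.056]), array([0., 0., 0.]), 3), (array([ 0.059,  0.015, -0.077]), array([0., 0., 0.]), 3), 67], array([ 0.29580078,  0.16725046, -0.21515768,  2.27002199, -1.12394334,
        0.19      ,  2.57 
[... 1464 characters left out ...]
array([-0.011, -0.053,  0.002]), array([0., 0., 0.]), 2), (array([0., 0., 0.]), array([-0.247, -0.62 ,  0.   ]), 6), (array([0., 0., 0.]), array([ 0.  ,  0.  , -1.87]), 15), (array([ 0.121, -0.046,  0.023]), array([0., 0., 0.]), 4), (array([0., 0., 0.]), array([ 0.   ,  0.   , -1.337]), 11), (array([ 0.016,  0.067, -0.009]), array([0., 0., 0.]), 2), (array([0., 0., 0.]), array([-0.241, -0.618,  0.057]), 6), (array([-0.068,  0.028, -0.081]), array([0., 0., 0.]), 3), (array([ 0.059,  0.015, -0.077]), array([0., 0., 0.]), 3), 67], array([ 0.29540973,  0.16726925, -0.21477147,  2.27003897, -1.12401252,
        0.19      ,  2.57      ]), np.float64(0.0))
real	2m28.592s
user	9m49.236s
sys	0m0.192s
```

```bash
export OMP_NUM_THREADS=1
sed -i 's/range(400)/range(1200)/;s/>.4 for/>.15 for/' man.py; timeout 300 python3 man.py
python3 - <<'E'
from man import *
T,Rt=hub(.002,67)
s=solve(T-off,Rt,[1.15,.6,-1.3,2.3,1.6,.35,.0]);q=s.x;print(s.cost,q.round(2))
q,m=leg(q,n*.1,np.zeros(3),5);print("out",q.round(2),m)
qo=q
for up in (0,.1):
    q,m=leg(qo,np.array([0,0,up]),np.zeros(3),5);print("up",q.round(2),m)
    p,R=fk(q);c=np.cross(R[:,2],[0,0,-1]);rv=R.T@(c/np.linalg.norm(c)*np.arcsin(np.linalg.norm(c)))
    q,m=leg(q,np.zeros(3),rv,8);print("down",q.round(2),m,fk(q)[0].round(3))
    for dy in(-.1,-.25,-.4):
        q2,m=leg(q,np.array([.0,dy,0]),np.zeros(3),8);print("right",dy,q2.round(2),round(m,2))
    for rz in(-2,-1,1,2):
        q2,m=leg(q,np.zeros(3),np.array([0,0,rz]),12);print("yaw",rz,q2.round(2),round(m,2))
E
```

```text
162
(np.float64(0.15249478433333374), 67, array([ 1.24,  0.58, -1.37,  2.27,  1.47,  0.36,  0.18]))
(np.float64(0.079865624426246), 67, array([ 1.19,  0.5 , -1.29,  2.27,  1.41,  0.27,  0.21]))
(np.float64(0.07221133762771581), 67, array([ 1.27,  0.7 , -1.47,  2.27,  1.53,  0.48,  0.17]))
(np.float64(0.030166604416604237), -113, array([-1.04,  0.82,  1.52,  2.32,  4.52,  1.04, -0.22]))
(np.float64(0.015131466037073604), 67, array([ 1.14,  0.44, -1.21,  2.27,  1.34,  0.21,  0.25]))
(np.float64(0.012235103646609957), 67, array([ 1.28,  0.79, -1.53,  2.27,  1.56,  0.58,  0.17]))
(np.float64(0.005041323948375087), -113, array([-1.04,  0.72,  1.47,  2.32,  4.54,  0.94, -0.21]))
1.153508657104721e-05 [ 1.21  0.55 -1.34  2.27  1.53  0.34  0.1 ]
out [ 1.62 -0.31 -1.54  2.36 -1.41  0.41  2.57] -0.5
up [ 1.62 -0.31 -1.54  2.36 -1.41  0.41  2.57] 0.0
down [ 1.62 -0.31 -1.54  2.04 -0.35  1.11  1.6 ] -0.5 [0.415 0.044 0.335]
right -0.1 [ 1.87 -0.31 -1.54  2.04 -0.36  1.11  1.85] 0.0
right -0.25 [ 2.21 -0.31 -1.54  2.   -0.36  1.15  2.18] -0.5
right -0.4 [ 2.47 -0.31 -1.54  1.94 -0.36  1.19  2.42] -0.5
yaw -2 [ 1.    0.52 -1.54  2.01  0.59  1.17  2.57] -0.5
yaw -1 [ 1.6  -0.28 -1.54  2.05 -0.32  1.1   2.57] 0.0
yaw 1 [ 1.62 -0.31 -1.54  2.04 -0.35  1.11  0.6 ] 0.0
yaw 2 [ 1.62 -0.31 -1.54  2.04 -0.35  1.11 -0.4 ] 0.0
up [ 1.07 -0.31 -0.99  2.23 -0.84  0.53  2.  ] 0.0
down [ 1.66 -0.31 -1.54  1.87 -0.33  1.28  1.58] -0.5 [0.446 0.048 0.409]
right -0.1 [ 1.89 -0.31 -1.54  1.87 -0.33  1.28  1.81] 0.0
right -0.25 [ 2.21 -0.31 -1.54  1.84 -0.34  1.3   2.12] -0.5
right -0.4 [ 2.46 -0.31 -1.54  1.8  -0.34  1.33  2.35] -0.5
yaw -2 [ 0.9   0.54 -1.54  1.82  0.57  1.35  2.57] -0.5
yaw -1 [ 1.66 -0.31 -1.54  1.87 -0.33  1.28  2.57] 0.0
yaw 1 [ 1.66 -0.31 -1.54  1.87 -0.33  1.28  0.58] 0.0
yaw 2 [ 1.66 -0.31 -1.54  1.87 -0.33  1.28 -0.42] 0.0
```

```bash
export OMP_NUM_THREADS=1
python3 - <<'E'
from man import *
T,Rt=hub(.002,67)
for seed in ([1.24,.58,-1.37,2.27,1.47,.36,.18],[1.28,.72,-1.49,2.27,1.54,.5,.17]):
  q,_=step(seed,T,Rt,20);print(q.round(2))
  for o in(.02,.045):
    qq,m=leg(q,n*o,np.zeros(3),4);print("out",o,qq.round(2),round(m,2))
  for dp in((0,0,.1),(.1,0,.1),(.05,-.1,.05),(0,.1,.05)):
    q1,m=leg(qq,np.array(dp),np.zeros(3),5);print(dp,q1.round(2),round(m,2))
    p,R=fk(q1);c=np.cross(R[:,2],[0,0,-1]);rv=R.T@(c/np.linalg.norm(c)*np.arcsin(np.linalg.norm(c)))
    q2,m=leg(q1,np.zeros(3),rv,8);print("   down",q2.round(2),round(m,2),fk(q2)[0].round(3))
  # untilt while moving
  p,R=fk(qq);c=np.cross(R[:,2],[0,0,-1]);rv=R.T@(c/np.linalg.norm(c)*np.arcsin(np.linalg.norm(c)))
  for dp in((0,0,.05),(.1,0,.1),(.05,-.2,.1),(.1,-.2,.1)):
    q2,m=leg(qq,np.array(dp),rv,8);print("combo",dp,q2.round(2),round(m,2),fk(q2)[0].round(3))
    a=q2
    for rz in(-2,-1,1,2):
        q3,m=leg(a,np.zeros(3),np.array([0,0,rz]),12);print("      yaw",rz,q3.round(2),round(m,2))
E
```

```text
[ 1.24  0.58 -1.38  2.27  1.46  0.36  0.19]
out 0.02 [ 1.33  0.57 -1.47  2.28  1.36  0.37  0.29] 0.07
out 0.045 [ 1.44  0.49 -1.54  2.29  1.13  0.33  0.48] 0.0
(0, 0, 0.1) [ 1.5  -0.19 -1.23  2.18 -0.92  0.6   2.3 ] 0.0
   down [ 1.81 -0.31 -1.54  1.88 -0.33  1.26  1.78] -0.5 [ 0.448 -0.02   0.402]
(0.1, 0, 0.1) [ 1.3   0.53 -1.54  1.98  0.82  0.57  0.79] 0.0
   down [ 0.79  0.69 -1.28  1.49  0.66  1.45  0.91] 0.02 [ 0.63  -0.024  0.372]
(0.05, -0.1, 0.05) [ 1.54  0.61 -1.54  2.08  0.79  0.49  1.02] 0.0
   down [ 1.02  0.67 -1.27  1.65  0.66  1.32  1.05] 0.01 [ 0.58  -0.124  0.322]
(0, 0.1, 0.05) [ 1.42 -0.01 -1.54  2.25 -0.36  0.25  1.61] 0.0
   down [ 1.6  -0.31 -1.54  1.97 -0.34  1.18  1.61] -0.5 [0.43  0.062 0.366]
combo (0, 0, 0.05) [ 1.    0.59 -1.37  1.8   0.61  1.27  0.87] 0.0 [ 0.53  -0.024  0.322]
      yaw -2 [ 0.92  0.84 -1.54  1.83  0.88  1.39  2.57] -0.5
      yaw -1 [ 1.03  0.75 -1.54  1.8   0.77  1.38  1.74] 0.0
      yaw 1 [ 0.89  0.44 -1.14  1.8   0.43  1.18  0.03] 0.19
      yaw 2 [ 0.74  0.35 -0.91  1.81  0.3   1.13 -0.86] 0.2
combo (0.1, 0, 0.1) [ 0.8   0.71 -1.3
[... 2360 characters left out ...]
9  1.32 -0.89] 0.28
combo (0.05, -0.2, 0.1) [ 1.15  0.7  -1.32  1.51  0.68  1.45  1.22] 0.0 [ 0.58  -0.224  0.372]
      yaw -2 [ 1.01  0.95 -1.54  1.82  1.02  1.43  2.57] -0.5
      yaw -1 [ 1.19  0.85 -1.51  1.51  0.85  1.57  2.11] 0.03
      yaw 1 [ 1.07  0.58 -1.1   1.52  0.52  1.37  0.34] 0.24
      yaw 2 [ 0.95  0.49 -0.88  1.52  0.38  1.32 -0.56] 0.25
combo (0.1, -0.2, 0.1) [ 1.03  0.77 -1.28  1.39  0.74  1.51  1.21] 0.0 [ 0.63  -0.224  0.372]
      yaw -2 [ 1.    0.93 -1.54  1.79  0.99  1.45  2.57] -0.5
      yaw -1 [ 1.07  0.89 -1.46  1.38  0.88  1.6   2.12] 0.08
      yaw 1 [ 0.96  0.67 -1.08  1.39  0.58  1.43  0.31] 0.27
      yaw 2 [ 0.86  0.58 -0.87  1.39  0.44  1.37 -0.6 ] 0.29
```

```bash
export OMP_NUM_THREADS=1
cat > plan2.py <<'E'
from plan import *
def down(R):
    c=np.cross(R[:,2],[0,0,-1]);s=np.linalg.norm(c);return R.T@(c/s*np.arcsin(s))
def trial(seed):
    r=np.random.default_rng(seed);q=q0.copy();mm=9;acts=[];rows=0
    def do(dp=np.zeros(3),rv=np.zeros(3)):
        nonlocal q,mm,rows
        N=int(max(np.ceil(np.linalg.norm(dp)/.04),np.ceil(np.linalg.norm(rv)/.12),1));q,m=leg(q,np.array(dp),np.array(rv),N);mm=min(mm,m);rows+=N;acts.append((np.round(dp,3),np.round(rv,3),N))
    V=lambda:np.array([r.uniform(.53,.7),r.uniform(-.35,.05),r.uniform(.34,.42)])
    p,R=fk(q);do(V()-p,down(R))
    do(rv=np.array([0,0,r.uniform(-3.5,3.5)]))
    if mm<-.02:return -1,seed,rows,acts,q,mm
    p,R=fk(q);v2=np.array([r.uniform(.53,.65),r.uniform(-.2,.0),r.uniform(.325,.4)]);do(v2-p)
    T,Rt=hub(.045,67);Rd=Rt@Ro.from_rotvec(down(Rt)).as_matrix();p,R=fk(q)
    a=Ro.from_matrix(R.T@Rd).as_rotvec()[2]
    if r.random()<.3:a-=np.sign(a)*2*np.pi
    do(rv=np.array([0,0,a]));p,R=fk(q);do(T-p,Ro.from_matrix(R.T@Rt).as_rotvec())
    if mm<-.02:return -1,seed,rows,acts,q,mm
    do(dp=hub(.002,67)[0]-T);qs=q.copy();fm=marg(q)
    if mm<-.02:return -1,seed,rows,acts,q,mm
    _,ma=leg(qs,np.zeros(3),np.array([0,0,1.6]),8);_,mb=leg(qs,np.zeros(3),np.array([0,0,-1.6]),8)
    return min(ma,mb,fm)-.001*rows,seed,rows,acts,qs,mm
if __name__=="__main__":
    with Pool() as P: res=P.map(trial,range(2500),chunksize=5)
    ok=[r for r in res if r[5]>-.02];print(len(ok));ok.sort(key=lambda r:-r[0])
    for r in ok[:4]:print(r)
E
time timeout 560 python3 plan2.py
```

```text
971
(np.float64(-0.042), 33, 42, [(array([ 0.166, -0.095,  0.034]), array([-0.247, -0.62 ,  0.   ]), 6), (array([0., 0., 0.]), array([ 0.  ,  0.  , -1.72]), 15), (array([-0.005, -0.006, -0.031]), array([0., 0., 0.]), 1), (array([0., 0., 0.]), array([ 0.   ,  0.   , -1.427]), 12), (array([-0.07 ,  0.104, -0.111]), array([-0.259, -0.611, -0.   ]), 6), (array([ 0.026,  0.006, -0.034]), array([0., 0., 0.]), 2)], array([ 1.13536457,  0.4248495 , -1.19883336,  2.26886989,  1.30230836,
        0.19      ,  0.28024067]), np.float64(0.0))
(np.float64(-0.042), 192, 42, [(array([ 0.202, -0.08 , -0.038]), array([-0.247, -0.62 ,  0.   ]), 6), (array([0., 0., 0.]), array([ 0.   ,  0.   , -2.837]), 24), (array([0.004, 0.038, 0.004]), array([0., 0., 0.]), 1), (array([0., 0., 0.]), array([ 0.   ,  0.   , -0.311]), 3), (array([-0.115,  0.046, -0.074]), array([-0.259, -0.611, -0.   ]), 6), (array([ 0.026,  0.006, -0.034]), array([0., 0., 0.]), 2)], array([ 1.13536814,  0.42485047, -1.19883673,  2.26886973,  1.30230829,
        0.19      ,  0.28024138]), np.float64(0.0))
(np.float64(-0.042), 227, 42, [(
[... 380 characters left out ...]
rray([ 1.13536507,  0.42485113, -1.19883389,  2.26886947,  1.30230786,
        0.19      ,  0.28024143]), np.float64(0.0))
(np.float64(-0.042), 254, 42, [(array([ 0.166, -0.113,  0.021]), array([-0.247, -0.62 ,  0.   ]), 6), (array([0., 0., 0.]), array([ 0.   ,  0.   , -2.245]), 19), (array([-0.006,  0.036, -0.008]), array([0., 0., 0.]), 1), (array([0., 0., 0.]), array([ 0.   ,  0.   , -0.902]), 8), (array([-0.069,  0.081, -0.121]), array([-0.259, -0.611, -0.   ]), 6), (array([ 0.026,  0.006, -0.034]), array([0., 0., 0.]), 2)], array([ 1.13536858,  0.424859  , -1.19884218,  2.26886872,  1.30234333,
        0.19      ,  0.28020742]), np.float64(0.0))
real	2m20.938s
user	9m19.249s
sys	0m0.119s
```

Request:
send_rows --delta_pos '[[0.0644, 0.0288, 0.0388], [0.0644, 0.0288, 0.0388], [0.0644, 0.0288, 0.0388], [0.0644, 0.0288, 0.0388], [0.0644, 0.0288, 0.0388], [0, 0, 0], [0, 0, 0], [0, 0, 0], [0, 0, 0], [0, 0, 0], [0, 0, 0], [0, 0, 0]]' --delta_rot '[[0, 0, 0], [0, 0, 0], [0, 0, 0], [0, 0, 0], [0, 0, 0], [-0.0274, -0.0689, 0], [-0.0274, -0.0689, 0], [-0.0274, -0.0689, 0], [-0.0274, -0.0689, 0], [-0.0274, -0.0689, 0], [-0.0274, -0.0689, 0], [0, 0, 0]]'

```text
t: 16.4
tool_pos: [0.6221, -0.1156, 0.3756]
ee_rot: [[0.987, -0.159, -0.003], [-0.159, -0.987, 0.001], [-0.004, -0.001, -1.0]]
ft_force: [0.4, 1.4, -0.3]
finger_gap: 0.0918
finger_force: 0.0
```

```bash
export OMP_NUM_THREADS=1
cat > nxt.py <<'E'
from plan2 import *
import sys
print(q0.round(2),st['tool_pos'].round(3),off.round(4))
p,R=fk(q0);T,Rt=hub(.045,67);Rd=Rt@Ro.from_rotvec(down(Rt)).as_matrix();a=Ro.from_matrix(R.T@Rd).as_rotvec();print("yaw todo",a)
for tot in (a[2],a[2]-np.sign(a[2])*2*np.pi):
    q,m=leg(q0,np.zeros(3),np.array([0,0,tot]),24);print("yaw",tot,q.round(2),m)
    p,R=fk(q);q,m=leg(q,T-p,Ro.from_matrix(R.T@Rt).as_rotvec(),10);print("tilt",q.round(2),m)
    q,m=leg(q,hub(.002,67)[0]-T,np.zeros(3),3);print("in",q.round(2),m)
E
python3 nxt.py
```

```text
[ 0.34  0.39 -0.26  1.5   0.1   1.27 -1.67] [ 0.622 -0.116  0.376] [-0.0005 -0.0004  0.0002]
yaw todo [5.36524405e-03 1.00524606e-03 3.13876306e+00]
yaw 3.1387630627219756 [-0.31  2.03  1.56  2.42 -1.41  2.02 -2.57] -0.5
tilt [-0.18  0.77  1.56  2.42 -1.41  1.56 -2.57] -0.5
in [-0.    0.51  1.17  2.42 -1.41  1.19 -2.57] 0.0
yaw -3.1444222444576106 [ 0.74  0.5  -0.86  1.48  0.38  1.34  1.26] 0.6802854440863307
tilt [ 1.64  0.   -1.54  2.42  4.05  0.19 -2.57] -0.5
in [ 1.23  0.35 -1.33  2.4   2.38  0.3  -0.8 ] 0.0
```

Request:
send_rows --delta_pos '[[0, 0, 0], [0, 0, 0], [0, 0, 0], [0, 0, 0], [0, 0, 0], [0, 0, 0], [0, 0, 0], [0, 0, 0], [0, 0, 0], [0, 0, 0], [0, 0, 0], [0, 0, 0]]' --delta_rot '[[0, 0, -0.0873], [0, 0, -0.0873], [0, 0, -0.0873], [0, 0, -0.0873], [0, 0, -0.0873], [0, 0, -0.0873], [0, 0, -0.0873], [0, 0, -0.0873], [0, 0, -0.0873], [0, 0, -0.0873], [0, 0, -0.0873], [0, 0, -0.0873]]'

```text
t: 17.6
tool_pos: [0.62, -0.1174, 0.377]
ee_rot: [[0.156, 0.988, 0.001], [0.988, -0.156, 0.0], [0.0, 0.001, -1.0]]
ft_force: [0.0, 1.4, -0.3]
finger_gap: 0.092
finger_force: 0.0
```

Request:
send_rows --delta_pos '[[0, 0, 0], [0, 0, 0], [0, 0, 0], [0, 0, 0], [0, 0, 0], [0, 0, 0], [0, 0, 0], [0, 0, 0], [0, 0, 0], [0, 0, 0], [0, 0, 0], [0, 0, 0]]' --delta_rot '[[0, 0, -0.0873], [0, 0, -0.0873], [0, 0, -0.0873], [0, 0, -0.0873], [0, 0, -0.0873], [0, 0, -0.0873], [0, 0, -0.0873], [0, 0, -0.0873], [0, 0, -0.0873], [0, 0, -0.0873], [0, 0, -0.0873], [0, 0, -0.0873]]'

```text
t: 18.8
tool_pos: [0.62, -0.1173, 0.3769]
ee_rot: [[-0.988, 0.155, 0.001], [0.155, 0.988, 0.0], [-0.001, 0.0, -1.0]]
ft_force: [0.2, 0.1, -0.0]
finger_gap: 0.0919
finger_force: 0.0
```

```bash
export OMP_NUM_THREADS=1
cat > plan3.py <<'E'
from plan2 import *
def trial(seed):
    r=np.random.default_rng(seed);q=q0.copy();mm=9;acts=[];rows=0
    def do(dp=np.zeros(3),rv=np.zeros(3)):
        nonlocal q,mm,rows
        N=int(max(np.ceil(np.linalg.norm(dp)/.03),np.ceil(np.linalg.norm(rv)/.1),1));q,m=leg(q,np.array(dp),np.array(rv),N);mm=min(mm,m);rows+=N;p,R=fk(q);acts.append((np.round(dp,3),np.round(rv,3),q.round(2)))
    T,Rt=hub(.045,67)
    for k in range(r.integers(0,3)):
        p,R=fk(q)
        V=np.array([r.uniform(.55,.75),r.uniform(-.3,.1),r.uniform(.32,.4)]);tl=r.uniform(0,.6);yw=r.uniform(-1.0,1.0)
        Rv=Rt@Ro.from_rotvec(down(Rt)*tl).as_matrix()@Ro.from_euler('z',yw).as_matrix()
        do(V-p,Ro.from_matrix(R.T@Rv).as_rotvec())
    if mm<-.02:return -1,seed,rows,acts,q,mm
    p,R=fk(q);do(T-p,Ro.from_matrix(R.T@Rt).as_rotvec())
    do(dp=hub(.002,67)[0]-T);qs=q.copy();fm=marg(q)
    if mm<-.02:return -1,seed,rows,acts,q,mm
    _,ma=leg(qs,np.zeros(3),np.array([0,0,1.6]),8);_,mb=leg(qs,np.zeros(3),np.array([0,0,-1.6]),8)
    return min(ma,mb,fm)-.001*rows+.3*mm,seed,rows,acts,qs,mm
if __name__=="__main__":
    print(q0.round(2))
    with Pool() as P: res=P.map(trial,range(1500),chunksize=5)
    ok=[r for r in res if r[5]>-.02];print(len(ok));ok.sort(key=lambda r:-r[0])
    for r in ok[:4]:print(r)
E
time timeout 560 python3 plan3.py
```

```text
[ 0.74  0.49 -0.86  1.49  0.38  1.33  1.27]
98
(np.float64(-0.01), 577, 10, [(array([-0.063,  0.07 , -0.056]), array([-0.193, -0.414,  0.07 ]), array([ 1.1 ,  0.2 , -1.07,  2.05,  0.06,  0.56,  1.37])), (array([-0.026,  0.023, -0.051]), array([-0.087, -0.186, -0.07 ]), array([ 0.79,  0.12, -0.71,  2.3 , -0.85,  0.19,  2.32])), (array([ 0.026,  0.006, -0.034]), array([0., 0., 0.]), array([ 0.26,  0.17, -0.19,  2.27, -1.13,  0.19,  2.57]))], array([ 0.26110891,  0.16656382, -0.18592358,  2.26940857, -1.13168018,
        0.19      ,  2.57      ]), np.float64(0.0))
(np.float64(-0.012), 844, 12, [(array([-0.047, -0.048, -0.035]), array([-0.137, -0.23 ,  0.272]), array([ 1.04,  0.33, -0.9 ,  1.8 ,  0.18,  0.89,  1.25])), (array([-0.042,  0.142, -0.072]), array([-0.203, -0.341, -0.269]), array([ 1.37,  0.34, -1.4 ,  2.29,  0.73,  0.19,  0.83])), (array([ 0.026,  0.006, -0.034]), array([0., 0., 0.]), array([ 1.13,  0.42, -1.2 ,  2.27,  1.3 ,  0.19,  0.28]))], array([ 1.13340458,  0.42440288, -1.19769992,  2.2680618 ,  1.30061288,
        0.19      ,  0.28099065]), np.float64(0.0))
(np.float6
[... 392 characters left out ...]
 0.28]))], array([ 1.13337756,  0.42430403, -1.19762311,  2.2680603 ,  1.30017608,
        0.19      ,  0.28139883]), np.float64(0.0))
(np.float64(-0.015), 1207, 15, [(array([ 0.02 ,  0.133, -0.052]), array([-0.339, -0.558,  0.281]), array([ 0.78,  0.28, -0.89,  2.01,  0.25,  0.32,  0.89])), (array([-0.109, -0.039, -0.055]), array([-0.006, -0.01 , -0.29 ]), array([ 1.37,  0.34, -1.4 ,  2.29,  0.73,  0.19,  0.83])), (array([ 0.026,  0.006, -0.034]), array([0., 0., 0.]), array([ 1.13,  0.42, -1.2 ,  2.27,  1.3 ,  0.19,  0.28]))], array([ 1.13330742,  0.42432017, -1.19755601,  2.26805484,  1.30013675,
        0.19      ,  0.28143337]), np.float64(0.0))
real	0m26.809s
user	1m44.513s
sys	0m0.147s
```

```bash
cat > rows.py <<'E'
import json
from plan2 import *
def rows(dp,rv,N):
    R=fk(q0)[1];o=[]
    for k in range(N): o.append((R.T@np.array(dp)/N/.5).round(4).tolist());R=R@Ro.from_rotvec(np.array(rv)/N).as_matrix()
    print(json.dumps(o));print((np.array(rv)/N/1.5).round(4).tolist())
E
python3 -c "
from rows import *
rows([-.04,.169,-.04],[-.232,-.607,-.069],8)"
```

```text
[[0.0165, 0.0402, 0.01], [0.0169, 0.04, 0.0099], [0.0173, 0.0399, 0.0098], [0.0177, 0.0398, 0.0096], [0.018, 0.0396, 0.0094], [0.0184, 0.0395, 0.0092], [0.0187, 0.0394, 0.0089], [0.0191, 0.0393, 0.0086]]
[-0.0193, -0.0506, -0.0058]
```

Request:
send_rows --delta_pos '[[0.0165, 0.0402, 0.01], [0.017, 0.04, 0.01], [0.0173, 0.04, 0.0098], [0.0177, 0.0398, 0.0096], [0.018, 0.0396, 0.0094], [0.0184, 0.0395, 0.0092], [0.0187, 0.0394, 0.009], [0.0191, 0.0393, 0.0086]]' --delta_rot '[[-0.0193, -0.0506, -0.0058], [-0.0193, -0.0506, -0.0058], [-0.0193, -0.0506, -0.0058], [-0.0193, -0.0506, -0.0058], [-0.0193, -0.0506, -0.0058], [-0.0193, -0.0506, -0.0058], [-0.0193, -0.0506, -0.0058], [-0.0193, -0.0506, -0.0058]]'

```text
t: 19.6
tool_pos: [0.5803, 0.052, 0.3368]
ee_rot: [[-0.806, 0.026, 0.592], [0.135, 0.981, 0.142], [-0.577, 0.194, -0.794]]
ft_force: [0.4, 0.4, -1.1]
finger_gap: 0.0919
finger_force: 0.0
```

```bash
export OMP_NUM_THREADS=1;cat > n2.py <<'E'
from rows import *
print(q0.round(2),st['tool_pos'].round(3),off.round(4))
T,Rt=hub(.045,67);p,R=fk(q0);rv=Ro.from_matrix(R.T@Rt).as_rotvec();print("todo",(T-p).round(3),rv.round(3))
for N in(4,8,16):
    q,m=leg(q0,T-p,rv,N);print(q.round(2),m);q,m=leg(q,hub(.002,67)[0]-T,0*rv,4);print("in",q.round(2),m)
rows(T-p,rv,6)
E
python3 n2.py
```

```text
[ 0.96  0.14 -1.1   2.13  0.14  0.3   1.26] [0.58  0.052 0.337] [-0.0005  0.0001 -0.0005]
todo [-0.049 -0.076 -0.067] [-0.009 -0.007  0.069]
[ 1.38  0.35 -1.4   2.29  0.78  0.19  0.79] -0.5
in [ 1.14  0.43 -1.2   2.27  1.33  0.19  0.26] 0.0
[ 1.38  0.35 -1.4   2.29  0.78  0.19  0.79] -0.5
in [ 1.14  0.43 -1.2   2.27  1.33  0.19  0.26] 0.0
[ 1.38  0.35 -1.4   2.29  0.78  0.19  0.79] 0.0
in [ 1.14  0.43 -1.2   2.27  1.33  0.19  0.26] 0.0
[[0.0227, -0.0295, 0.0045], [0.0224, -0.0297, 0.0045], [0.0221, -0.03, 0.0044], [0.0217, -0.0303, 0.0043], [0.0214, -0.0305, 0.0043], [0.021, -0.0308, 0.0042]]
[-0.0009, -0.0008, 0.0077]
```

Request:
send_rows --delta_pos '[[0.0113, -0.0148, 0.0022], [0.0113, -0.0148, 0.0022], [0.0112, -0.0149, 0.0022], [0.0112, -0.0149, 0.0022], [0.011, -0.015, 0.0022], [0.011, -0.015, 0.0022], [0.0108, -0.0151, 0.0022], [0.0108, -0.0151, 0.0022], [0.0107, -0.0152, 0.0021], [0.0107, -0.0152, 0.0021], [0.0105, -0.0154, 0.0021], [0.0105, -0.0154, 0.0021]]' --delta_rot '[[0, 0, 0.0038], [0, 0, 0.0038], [0, 0, 0.0038], [0, 0, 0.0038], [0, 0, 0.0038], [0, 0, 0.0038], [0, 0, 0.0038], [0, 0, 0.0038], [0, 0, 0.0038], [0, 0, 0.0038], [0, 0, 0.0038], [0, 0, 0.0038]]'

```text
t: 20.8
tool_pos: [0.5319, -0.0216, 0.271]
ee_rot: [[-0.807, 0.079, 0.585], [0.199, 0.969, 0.144], [-0.556, 0.233, -0.798]]
ft_force: [0.1, -0.4, -0.3]
finger_gap: 0.0918
finger_force: 0.0
```

```bash
export OMP_NUM_THREADS=1;python3 n2.py
```

```text
[ 1.33  0.31 -1.35  2.28  0.58  0.19  0.97] [ 0.532 -0.022  0.271] [ 0.0004 -0.0001 -0.0006]
todo [-0.001 -0.002 -0.002] [-0.008 -0.015  0.003]
[ 1.37  0.35 -1.39  2.29  0.77  0.19  0.8 ] 0.0
in [ 1.13  0.43 -1.19  2.26  1.31  0.19  0.28] 0.0
[ 1.37  0.35 -1.39  2.29  0.77  0.19  0.8 ] 0.0
in [ 1.13  0.43 -1.19  2.26  1.31  0.19  0.28] 0.0
[ 1.37  0.35 -1.39  2.29  0.77  0.19  0.8 ] 0.0
in [ 1.13  0.43 -1.19  2.26  1.31  0.19  0.28] 0.0
[[0.0004, -0.0008, 0.0001], [0.0004, -0.0008, 0.0001], [0.0004, -0.0008, 0.0001], [0.0004, -0.0008, 0.0001], [0.0004, -0.0008, 0.0001], [0.0004, -0.0008, 0.0001]]
[-0.0009, -0.0016, 0.0003]
```

Request:
send_rows --delta_pos '[[0.0003, -0.0006, 0.0107], [0.0003, -0.0006, 0.0107], [0.0003, -0.0006, 0.0107], [0.0003, -0.0006, 0.0107], [0.0003, -0.0006, 0.0107], [0.0003, -0.0006, 0.0107], [0.0003, -0.0006, 0.0107], [0.0003, -0.0006, 0.0107], [0, 0, 0]]' --delta_rot '[[-0.0007, -0.0012, 0], [-0.0007, -0.0012, 0], [-0.0007, -0.0012, 0], [-0.0007, -0.0012, 0], [-0.0007, -0.0012, 0], [-0.0007, -0.0012, 0], [-0.0007, -0.0012, 0], [-0.0007, -0.0012, 0], [0, 0, 0]]'

```text
t: 21.7
tool_pos: [0.556, -0.017, 0.2353]
ee_rot: [[-0.799, 0.074, 0.596], [0.201, 0.968, 0.15], [-0.566, 0.24, -0.789]]
ft_force: [-1.0, -0.6, -0.0]
finger_gap: 0.0915
finger_force: 0.0
```

```bash
export OMP_NUM_THREADS=1;python3 - <<'E'
from h import *
goto(.002,67);s=robot.get_state();print(s["joint_efforts"].round(3),(s["ee_rot"].T@s["moment"]).round(3))
t=snapshot("top");s=snapshot("scene");print(blobs(t,(0,150,120),(8,255,255),(240,140,300,210),8),blobs(s,(0,100,100),(8,255,255),(225,180,290,235),6))
cv2.imwrite("pics/g2.png",np.hstack([cv2.resize(s["img"][130:255,200:325],(400,400),interpolation=2),cv2.resize(t["img"][120:220,230:330],(400,400),interpolation=2)]))
E
```

```text
dpos tool/0.5 [-0.0016 -0.0001  0.0004] drot/1.5 [ 0.0004 -0.0011  0.0018] q [ 1.14  0.44 -1.2   2.27  1.33  0.2   0.26]
[ -0.227 -27.864 -10.495 -21.78    1.137  -1.952  -0.731] [0.174 0.543 0.042]
[] [(array([263.86, 217.57]), np.int32(14))]
```

View pics/g2.png

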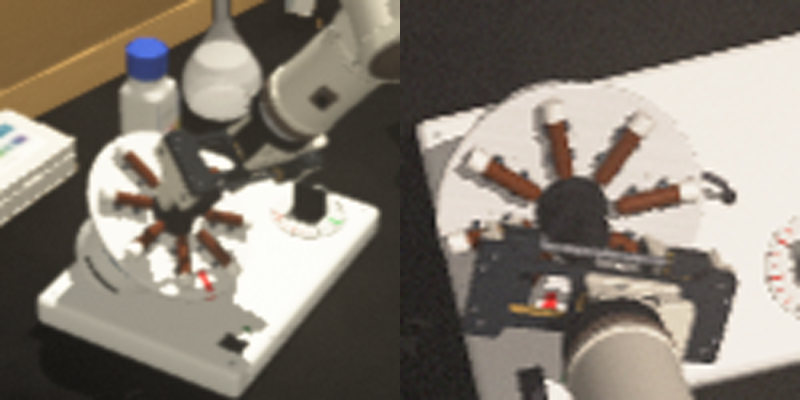

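The fingers straddle the hub bar and the red mark hasn't moved (scene 264,217). Closing now.

Request:
send_rows --delta_pos '[[0, 0, 0], [0, 0, 0], [0, 0, 0], [0, 0, 0], [0, 0, 0], [0, 0, 0], [0, 0, 0], [0, 0, 0], [0, 0, 0], [0, 0, 0], [0, 0, 0], [0, 0, 0]]' --delta_rot '[[0, 0, 0], [0, 0, 0], [0, 0, 0], [0, 0, 0], [0, 0, 0], [0, 0, 0], [0, 0, 0], [0, 0, 0], [0, 0, 0], [0, 0, 0], [0, 0, 0], [0, 0, 0]]' --grip 1 --grip_force 25

```text
t: 23.0
tool_pos: [0.5561, -0.0178, 0.2358]
ee_rot: [[-0.799, 0.075, 0.597], [0.201, 0.968, 0.148], [-0.567, 0.238, -0.789]]
ft_force: [-0.2, -2.8, 0.1]
finger_gap: 0.0148
finger_force: 25.0
```

```bash
cat > m.py <<'E'
from h import *
s=robot.get_state();m=s["ee_rot"].T@s["moment"];f=s["ee_rot"].T@s["ft_force"]
print("bar",ang().round(1),"M",m.round(3),"F",f.round(1),"q7eff",s["joint_efforts"][6].round(3),"q",s["q"].round(2)[[2,4,5,6]],"v7",s["joint_velocities"][6].round(2),"gap",s["finger_gap"])
E
python3 m.py
```

```text
bar 157.1 M [ 0.391  0.578 -0.013] F [-0.4 -2.7 -0.6] q7eff -0.018 q [-1.2   1.33  0.2   0.26] v7 0.0 gap 0.014815136080219993
```

Request:
send_rows --delta_pos '[[0, 0, 0], [0, 0, 0], [0, 0, 0], [0, 0, 0], [0, 0, 0], [0, 0, 0]]' --delta_rot '[[0, 0, 0.03], [0, 0, 0.03], [0, 0, 0.03], [0, 0, 0.03], [0, 0, 0.03], [0, 0, 0.03]]'

```text
t: 23.6
tool_pos: [0.5562, -0.0177, 0.2358]
ee_rot: [[-0.749, 0.287, 0.597], [0.454, 0.879, 0.148], [-0.482, 0.381, -0.789]]
ft_force: [-0.5, -3.7, -0.0]
finger_gap: 0.0149
finger_force: 25.0
```

```bash
python3 m.py
```

```text
bar 141.6 M [ 0.51   0.401 -0.026] F [-1.3 -3.4 -0.8] q7eff 0.469 q [-1.2   1.33  0.2  -0.01] v7 -0.45 gap 0.014897360342362545
```

Request:
send_rows --delta_pos '[[0, 0, 0], [0, 0, 0], [0, 0, 0], [0, 0, 0], [0, 0, 0], [0, 0, 0]]' --delta_rot '[[0, 0, 0.03], [0, 0, 0.03], [0, 0, 0.03], [0, 0, 0.03], [0, 0, 0.03], [0, 0, 0.03]]'

```text
t: 24.2
tool_pos: [0.5562, -0.0177, 0.2358]
ee_rot: [[-0.646, 0.476, 0.597], [0.672, 0.726, 0.148], [-0.363, 0.496, -0.789]]
ft_force: [0.5, -3.4, -1.2]
finger_gap: 0.0149
finger_force: 25.0
```

```bash
python3 m.py
```

```text
bar 126.1 M [ 0.589  0.192 -0.035] F [-2.2 -2.9  0.7] q7eff 0.492 q [-1.2   1.33  0.2  -0.28] v7 -0.45 gap 0.014860649497390143
```

Request:
send_rows --delta_pos '[[0, 0, 0], [0, 0, 0], [0, 0, 0], [0, 0, 0], [0, 0, 0], [0, 0, 0]]' --delta_rot '[[0, 0, 0.03], [0, 0, 0.03], [0, 0, 0.03], [0, 0, 0.03], [0, 0, 0.03], [0, 0, 0.03]]'

```text
t: 24.8
tool_pos: [0.5562, -0.0177, 0.2358]
ee_rot: [[-0.495, 0.631, 0.597], [0.841, 0.52, 0.148], [-0.217, 0.575, -0.789]]
ft_force: [0.8, -3.0, -1.1]
finger_gap: 0.0145
finger_force: 25.0
```

```bash
python3 m.py
```

```text
bar 110.6 M [ 0.67   0.088 -0.067] F [-2.7 -1.7  0.9] q7eff 0.513 q [-1.2   1.33  0.2  -0.55] v7 -0.45 gap 0.014464363635948264
```

Request:
send_rows --delta_pos '[[0, 0, 0], [0, 0, 0], [0, 0, 0], [0, 0, 0], [0, 0, 0], [0, 0, 0]]' --delta_rot '[[0, 0, 0.03], [0, 0, 0.03], [0, 0, 0.03], [0, 0, 0.03], [0, 0, 0.03], [0, 0, 0.03]]'

```text
t: 25.4
tool_pos: [0.5562, -0.0176, 0.2359]
ee_rot: [[-0.309, 0.74, 0.597], [0.949, 0.277, 0.148], [-0.056, 0.612, -0.789]]
ft_force: [0.8, -2.3, -0.9]
finger_gap: 0.015
finger_force: 25.0
```

```bash
python3 m.py
```

```text
bar 95.2 M [ 0.761 -0.15  -0.001] F [-2.4 -0.6  0.8] q7eff 0.531 q [-1.2   1.33  0.19 -0.82] v7 -0.45 gap 0.014961814932497536
```

Request:
send_rows --delta_pos '[[0, 0, 0], [0, 0, 0], [0, 0, 0], [0, 0, 0], [0, 0, 0], [0, 0, 0]]' --delta_rot '[[0, 0, 0.03], [0, 0, 0.03], [0, 0, 0.03], [0, 0, 0.03], [0, 0, 0.03], [0, 0, 0.03]]'

```text
t: 26.0
tool_pos: [0.5562, -0.0176, 0.2359]
ee_rot: [[-0.1, 0.796, 0.597], [0.989, 0.014, 0.148], [0.109, 0.605, -0.789]]
ft_force: [-0.1, -2.9, -0.9]
finger_gap: 0.0151
finger_force: 25.0
```

```bash
python3 m.py
```

```text
bar 79.7 M [ 0.705 -0.276  0.03 ] F [-2.9 -0.7  0.3] q7eff 0.545 q [-1.2   1.33  0.19 -1.09] v7 -0.45 gap 0.015079940265287615
```

Request:
send_rows --delta_pos '[[0, 0, 0], [0, 0, 0], [0, 0, 0], [0, 0, 0], [0, 0, 0], [0, 0, 0]]' --delta_rot '[[0, 0, 0.03], [0, 0, 0.03], [0, 0, 0.03], [0, 0, 0.03], [0, 0, 0.03], [0, 0, 0.03]]'

```text
t: 26.6
tool_pos: [0.5563, -0.0176, 0.2359]
ee_rot: [[0.116, 0.794, 0.597], [0.957, -0.251, 0.148], [0.267, 0.554, -0.789]]
ft_force: [-0.3, -2.7, -0.9]
finger_gap: 0.0149
finger_force: 25.0
```

```bash
python3 m.py
```

```text
bar 64.2 M [ 0.604 -0.501  0.019] F [-2.9 -0.1  0.1] q7eff 0.554 q [-1.2   1.33  0.19 -1.36] v7 -0.45 gap 0.01494540795217851
```

Request:
send_rows --delta_pos '[[0, 0, 0], [0, 0, 0], [0, 0, 0], [0, 0, 0], [0, 0, 0], [0, 0, 0]]' --delta_rot '[[0, 0, -0.03], [0, 0, -0.03], [0, 0, -0.03], [0, 0, -0.03], [0, 0, -0.03], [0, 0, -0.03]]'

```text
t: 27.2
tool_pos: [0.5562, -0.0177, 0.2359]
ee_rot: [[-0.103, 0.796, 0.597], [0.989, 0.017, 0.148], [0.108, 0.605, -0.789]]
ft_force: [0.6, -1.6, 0.4]
finger_gap: 0.015
finger_force: 25.0
```

```bash
python3 m.py
```

```text
bar 79.8 M [ 0.703 -0.357  0.231] F [-1.6  0.7 -0.2] q7eff -0.355 q [-1.24  1.37  0.23 -1.11] v7 0.41 gap 0.01497720100303173
```

Request:
send_rows --delta_pos '[[0, 0, 0], [0, 0, 0], [0, 0, 0], [0, 0, 0], [0, 0, 0], [0, 0, 0]]' --delta_rot '[[0, 0, -0.03], [0, 0, -0.03], [0, 0, -0.03], [0, 0, -0.03], [0, 0, -0.03], [0, 0, -0.03]]'

```text
t: 27.8
tool_pos: [0.5562, -0.0176, 0.2359]
ee_rot: [[-0.311, 0.74, 0.597], [0.949, 0.28, 0.148], [-0.058, 0.612, -0.789]]
ft_force: [-0.7, -1.9, 0.6]
finger_gap: 0.0151
finger_force: 25.0
```

```bash
python3 m.py
```

```text
bar 95.3 M [ 0.668 -0.139  0.246] F [-1.6 -0.7 -1.2] q7eff -0.388 q [-1.28  1.4   0.26 -0.86] v7 0.42 gap 0.015072267927427142
```

Request:
send_rows --delta_pos '[[0, 0, 0], [0, 0, 0], [0, 0, 0], [0, 0, 0], [0, 0, 0], [0, 0, 0]]' --delta_rot '[[0, 0, -0.03], [0, 0, -0.03], [0, 0, -0.03], [0, 0, -0.03], [0, 0, -0.03], [0, 0, -0.03]]'

```text
t: 28.4
tool_pos: [0.5562, -0.0177, 0.2358]
ee_rot: [[-0.497, 0.63, 0.597], [0.84, 0.523, 0.148], [-0.219, 0.575, -0.789]]
ft_force: [-0.5, -3.3, 0.0]
finger_gap: 0.015
finger_force: 25.0
```

```bash
python3 m.py
```

```text
bar 110.8 M [ 0.637 -0.053  0.18 ] F [-2.5 -2.  -0.8] q7eff -0.417 q [-1.31  1.43  0.29 -0.6 ] v7 0.43 gap 0.015007429158886134
```

Request:
send_rows --delta_pos '[[0, 0, 0], [0, 0, 0], [0, 0, 0], [0, 0, 0], [0, 0, 0], [0, 0, 0]]' --delta_rot '[[0, 0, -0.03], [0, 0, -0.03], [0, 0, -0.03], [0, 0, -0.03], [0, 0, -0.03], [0, 0, -0.03]]'

```text
t: 29.0
tool_pos: [0.5561, -0.0177, 0.2358]
ee_rot: [[-0.647, 0.474, 0.597], [0.67, 0.728, 0.148], [-0.364, 0.495, -0.789]]
ft_force: [-1.5, -3.8, 0.8]
finger_gap: 0.0144
finger_force: 25.0
```

```bash
python3 m.py
```

```text
bar 126.3 M [0.598 0.19  0.149] F [-1.8 -3.1 -2.1] q7eff -0.444 q [-1.33  1.44  0.32 -0.34] v7 0.43 gap 0.014400344084330743
```

Request:
send_rows --delta_pos '[[0, 0, 0], [0, 0, 0], [0, 0, 0], [0, 0, 0], [0, 0, 0], [0, 0, 0]]' --delta_rot '[[0, 0, -0.03], [0, 0, -0.03], [0, 0, -0.03], [0, 0, -0.03], [0, 0, -0.03], [0, 0, -0.03]]'

```text
t: 29.6
tool_pos: [0.5562, -0.0178, 0.2358]
ee_rot: [[-0.75, 0.284, 0.597], [0.451, 0.88, 0.148], [-0.483, 0.38, -0.789]]
ft_force: [-0.9, -3.1, 0.9]
finger_gap: 0.0153
finger_force: 25.0
```

```bash
python3 m.py
```

```text
bar 141.7 M [0.524 0.388 0.071] F [-1.2 -2.6 -1.7] q7eff -0.471 q [-1.35  1.46  0.34 -0.08] v7 0.44 gap 0.015263076016094512
```

Request:
send_rows --delta_pos '[[0, 0, 0], [0, 0, 0], [0, 0, 0], [0, 0, 0], [0, 0, 0], [0, 0, 0]]' --delta_rot '[[0, 0, -0.03], [0, 0, -0.03], [0, 0, -0.03], [0, 0, -0.03], [0, 0, -0.03], [0, 0, -0.03]]'

```text
t: 30.2
tool_pos: [0.5561, -0.0177, 0.2358]
ee_rot: [[-0.799, 0.074, 0.597], [0.2, 0.969, 0.148], [-0.567, 0.237, -0.789]]
ft_force: [-2.7, -2.8, 0.9]
finger_gap: 0.0149
finger_force: 25.0
```

```bash
python3 m.py
```

```text
bar 157.2 M [0.329 0.556 0.118] F [ 1.1 -2.7 -2.7] q7eff -0.495 q [-1.37  1.47  0.35  0.19] v7 0.44 gap 0.01487385600787646
```

Request:
send_rows --delta_pos '[[0, 0, 0], [0, 0, 0], [0, 0, 0], [0, 0, 0], [0, 0, 0], [0, 0, 0]]' --delta_rot '[[0, 0, -0.03], [0, 0, -0.03], [0, 0, -0.03], [0, 0, -0.03], [0, 0, -0.03], [0, 0, -0.03]]'

```text
t: 30.8
tool_pos: [0.5561, -0.0178, 0.2357]
ee_rot: [[-0.79, -0.142, 0.597], [-0.066, 0.987, 0.147], [-0.61, 0.077, -0.789]]
ft_force: [-2.4, -3.7, 1.1]
finger_gap: 0.0148
finger_force: 25.0
```

```bash
python3 m.py
```

```text
bar 172.7 M [0.135 0.661 0.145] F [ 1.5 -3.2 -2.9] q7eff -0.517 q [-1.38  1.47  0.37  0.46] v7 0.44 gap 0.014828606923009607
```

Request:
send_rows --delta_pos '[[0, 0, 0], [0, 0, 0], [0, 0, 0], [0, 0, 0], [0, 0, 0], [0, 0, 0]]' --delta_rot '[[0, 0, -0.03], [0, 0, -0.03], [0, 0, -0.03], [0, 0, -0.03], [0, 0, -0.03], [0, 0, -0.03]]'

```text
t: 31.4
tool_pos: [0.5561, -0.0178, 0.2357]
ee_rot: [[-0.723, -0.347, 0.597], [-0.327, 0.934, 0.147], [-0.608, -0.088, -0.789]]
ft_force: [-2.1, -5.5, 2.0]
finger_gap: 0.015
finger_force: 25.0
```

```bash
python3 m.py
```

```text
bar -171.8 M [-0.036  0.703  0.095] F [ 2.1 -4.6 -3.6] q7eff -0.536 q [-1.39  1.48  0.38  0.73] v7 0.45 gap 0.014959791678220175
```

Request:
send_rows --delta_pos '[[0, 0, 0], [0, 0, 0], [0, 0, 0], [0, 0, 0], [0, 0, 0], [0, 0, 0]]' --delta_rot '[[0, 0, -0.03], [0, 0, -0.03], [0, 0, -0.03], [0, 0, -0.03], [0, 0, -0.03], [0, 0, -0.03]]'

```text
t: 32.0
tool_pos: [0.5562, -0.0179, 0.2358]
ee_rot: [[-0.604, -0.528, 0.597], [-0.564, 0.813, 0.147], [-0.563, -0.247, -0.789]]
ft_force: [-2.4, -3.6, 1.9]
finger_gap: 0.0146
finger_force: 25.0
```

```bash
python3 m.py
```

```text
bar -156.4 M [-0.237  0.698  0.073] F [ 2.4 -2.1 -3.5] q7eff -0.549 q [-1.4   1.49  0.39  0.99] v7 0.45 gap 0.014593586172088405
```

Request:
send_rows --delta_pos '[[0, 0, 0], [0, 0, 0], [0, 0, 0], [0, 0, 0], [0, 0, 0], [0, 0, 0]]' --delta_rot '[[0, 0, -0.03], [0, 0, -0.03], [0, 0, -0.03], [0, 0, -0.03], [0, 0, -0.03], [0, 0, -0.03]]'

```text
t: 32.6
tool_pos: [0.5562, -0.0179, 0.2358]
ee_rot: [[-0.442, -0.67, 0.597], [-0.76, 0.633, 0.147], [-0.476, -0.389, -0.789]]
ft_force: [-1.8, -4.1, 1.0]
finger_gap: 0.0146
finger_force: 25.0
```

```bash
python3 m.py
```

```text
bar -140.9 M [-0.406  0.687  0.078] F [ 3.4 -1.8 -2.5] q7eff -0.555 q [-1.41  1.49  0.4   1.26] v7 0.45 gap 0.014573540608828432
```

Request:
send_rows --delta_pos '[[0, 0, 0], [0, 0, 0], [0, 0, 0], [0, 0, 0], [0, 0, 0], [0, 0, 0]]' --delta_rot '[[0, 0, -0.03], [0, 0, -0.03], [0, 0, -0.03], [0, 0, -0.03], [0, 0, -0.03], [0, 0, -0.03]]'

```text
t: 33.2
tool_pos: [0.5562, -0.0179, 0.2358]
ee_rot: [[-0.247, -0.763, 0.597], [-0.901, 0.407, 0.147], [-0.355, -0.502, -0.789]]
ft_force: [-2.3, -3.7, 1.2]
finger_gap: 0.0148
finger_force: 25.0
```

```bash
python3 m.py
```

```text
bar -125.4 M [-0.521  0.522  0.039] F [ 3.5 -0.4 -2.8] q7eff -0.557 q [-1.41  1.5   0.41  1.53] v7 0.44 gap 0.014821997205180765
```

Request:
send_rows --delta_pos '[[0, 0, 0], [0, 0, 0], [0, 0, 0], [0, 0, 0], [0, 0, 0], [0, 0, 0]]' --delta_rot '[[0, 0, -0.03], [0, 0, -0.03], [0, 0, -0.03], [0, 0, -0.03], [0, 0, -0.03], [0, 0, -0.03]]'

```text
t: 33.8
tool_pos: [0.5562, -0.0179, 0.2358]
ee_rot: [[-0.035, -0.802, 0.597], [-0.977, 0.152, 0.147], [-0.209, -0.578, -0.789]]
ft_force: [-1.6, -4.0, 1.0]
finger_gap: 0.0147
finger_force: 25.0
```

```bash
python3 m.py
```

```text
bar -110.0 M [-0.589  0.403  0.097] F [ 3.8  0.1 -2.4] q7eff -0.552 q [-1.42  1.5   0.42  1.8 ] v7 0.45 gap 0.014740317670733041
```

Request:
send_rows --delta_pos '[[0, 0, 0], [0, 0, 0], [0, 0, 0], [0, 0, 0], [0, 0, 0], [0, 0, 0]]' --delta_rot '[[0, 0, -0.03], [0, 0, -0.03], [0, 0, -0.03], [0, 0, -0.03], [0, 0, -0.03], [0, 0, -0.03]]'

```text
t: 34.4
tool_pos: [0.5563, -0.018, 0.2358]
ee_rot: [[0.18, -0.782, 0.597], [-0.982, -0.114, 0.147], [-0.047, -0.613, -0.789]]
ft_force: [-2.2, -4.2, 2.1]
finger_gap: 0.0148
finger_force: 25.0
```

```bash
python3 m.py
```

```text
bar -94.5 M [-0.655  0.304  0.144] F [ 3.7  1.  -3.6] q7eff -0.54 q [-1.42  1.5   0.43  2.07] v7 0.45 gap 0.014803985406996553
```

```bash
python3 - <<'E'
import numpy as np
d=np.array([141.6,126.1,110.6,95.2,79.7,64.2]);dm=np.array([-.026,-.035,-.067,-.001,.03,.019]);de=np.array([.469,.492,.513,.531,.545,.554])
i=np.array([79.8,95.3,110.8,126.3,141.7,157.2,172.7,188.2,203.6,219.1,234.6,250,265.5]);im=np.array([.231,.246,.18,.149,.071,.118,.145,.095,.073,.078,.039,.097,.144]);ie=np.array([-.355,-.388,-.417,-.444,-.471,-.495,-.517,-.536,-.549,-.555,-.557,-.552,-.54])
ph=np.deg2rad(np.r_[d,i]);s=np.r_[np.ones(6),-np.ones(13)]
for n,y in(("M",np.r_[dm,im]),("eff",np.r_[de,ie])):
    A=np.c_[np.ones(19),s,np.sin(ph),np.cos(ph)];x,r,*_=np.linalg.lstsq(A,y,rcond=None)
    # T=M sin(pt-ph)= M(sin pt cos ph - cos pt sin ph)
    print(n,x.round(3),"amp",np.hypot(x[2],x[3]).round(3),"phi_top",np.rad2deg(np.arctan2(x[3],-x[2])).round(1),"rms",(y-A@x).std().round(3))
E
```

```text
M [ 0.064 -0.103  0.046  0.075] amp 0.088 phi_top 121.4 rms 0.029
eff [0.003 0.462 0.075 0.067] amp 0.1 phi_top 138.2 rms 0.006
```

Request:
send_rows --delta_pos '[[0, 0, 0], [0, 0, 0], [0, 0, 0], [0, 0, 0], [0, 0, 0], [0, 0, 0], [0, 0, 0], [0, 0, 0]]' --delta_rot '[[0, 0, -0.03], [0, 0, -0.03], [0, 0, -0.03], [0, 0, -0.03], [0, 0, -0.03], [0, 0, -0.03], [0, 0, -0.03], [0, 0, -0.03]]'

```text
t: 35.2
tool_pos: [0.5563, -0.0179, 0.2359]
ee_rot: [[0.444, -0.668, 0.597], [-0.879, -0.453, 0.147], [0.172, -0.59, -0.789]]
ft_force: [-2.1, -4.4, 1.4]
finger_gap: 0.0149
finger_force: 25.0
```

```bash
python3 m.py
```

```text
bar -73.9 M [-0.682 -0.006  0.079] F [ 3.1  2.6 -3. ] q7eff -0.518 q [-1.43  1.51  0.43  2.43] v7 0.45 gap 0.01491227663255912
```

Request:
send_rows --delta_pos '[[0, 0, 0], [0, 0, 0], [0, 0, 0], [0, 0, 0], [0, 0, 0], [0, 0, 0], [0, 0, 0], [0, 0, 0], [0, 0, 0], [0, 0, 0]]' --delta_rot '[[0, 0, 0], [0, 0, 0], [0, 0, 0], [0, 0, 0], [0, 0, 0], [0, 0, 0], [0, 0, 0], [0, 0, 0], [0, 0, 0], [0, 0, 0]]' --grip 0

```text
t: 36.2
tool_pos: [0.5562, -0.0171, 0.2359]
ee_rot: [[0.444, -0.668, 0.597], [-0.88, -0.452, 0.149], [0.17, -0.591, -0.788]]
ft_force: [0.1, 0.1, -0.5]
finger_gap: 0.0893
finger_force: 0.0
```

```bash
cat > red.py <<'E'
from h import *
for nm in("scene","top"):
    s=snapshot(nm);roi=(225,160,300,240) if nm=="scene" else (235,140,305,215)
    for p,a in blobs(s,(0,130,100),(8,255,255),roi,4):
        w=rayplane(s,p,C,n)-C;print(nm,p,a,"r",np.linalg.norm(w).round(3),"ang",np.rad2deg(np.arctan2(w@e2,w@e1)).round(1))
E
python3 red.py; python3 m.py
```

```text
top [289.25 156.  ] 4 r 0.071 ang -58.8
top [296.7  159.04] 23 r 0.084 ang -75.7
top [282. 164.] 6 r 0.037 ang -65.5
bar -73.9 M [-0.627 -0.263  0.07 ] F [-0.3 -0.2 -0.7] q7eff 0.042 q [-1.43  1.51  0.43  2.43] v7 0.0 gap 0.09121100520097325
```

Request:
send_rows --delta_pos '[[0, 0, 0], [0, 0, 0], [0, 0, 0], [0, 0, 0], [0, 0, 0], [0, 0, 0], [0, 0, 0], [0, 0, 0], [0, 0, 0], [0, 0, 0], [0, 0, 0], [0, 0, 0]]' --delta_rot '[[0, 0, 0.0873], [0, 0, 0.0873], [0, 0, 0.0873], [0, 0, 0.0873], [0, 0, 0.0873], [0, 0, 0.0873], [0, 0, 0.0873], [0, 0, 0.0873], [0, 0, 0.0873], [0, 0, 0.0873], [0, 0, 0.0873], [0, 0, 0.0873]]'

```text
t: 37.5
tool_pos: [0.5562, -0.017, 0.2359]
ee_rot: [[-0.671, -0.44, 0.597], [-0.447, 0.882, 0.149], [-0.592, -0.167, -0.788]]
ft_force: [0.1, 0.0, -0.3]
finger_gap: 0.0917
finger_force: 0.0
```

Request:
send_rows --delta_pos '[[0, 0, 0], [0, 0, 0], [0, 0, 0], [0, 0, 0], [0, 0, 0], [0, 0, 0], [0, 0, 0], [0, 0, 0], [0, 0, 0], [0, 0, 0], [0, 0, 0], [0, 0, 0]]' --delta_rot '[[0, 0, 0.0873], [0, 0, 0.0873], [0, 0, 0.0873], [0, 0, 0.0873], [0, 0, 0.0873], [0, 0, 0.0873], [0, 0, 0.0873], [0, 0, 0.0873], [0, 0, 0.0873], [0, 0, 0.0873], [0, 0, 0.0873], [0, 0, 0.0873]]'

```text
t: 38.7
tool_pos: [0.5562, -0.017, 0.236]
ee_rot: [[-0.44, 0.671, 0.597], [0.882, 0.446, 0.149], [-0.167, 0.592, -0.788]]
ft_force: [-0.1, -0.5, 0.5]
finger_gap: 0.0918
finger_force: 0.0
```

```bash
python3 m.py; python3 red.py; python3 -c "
from h import *
goto(.002,16.1)"
```

```text
bar 105.7 M [0.596 0.157 0.034] F [-0.5 -0.  -0.5] q7eff 1.648 q [-1.3   1.42  0.29 -0.69] v7 -1.27 gap 0.09177856712968863
top [271.75 157.25] 4 r 0.046 ang -8.4
top [296.7  159.04] 23 r 0.084 ang -75.7
dpos tool/0.5 [-0.0006  0.0002  0.0013] drot/1.5 [-0.0006  0.0001 -0.0015] q [ 1.2   0.52 -1.3   2.27  1.42  0.29 -0.69]
```

Request:
send_rows --delta_pos '[[0, 0, 0], [0, 0, 0], [0, 0, 0], [0, 0, 0], [0, 0, 0], [0, 0, 0], [0, 0, 0], [0, 0, 0], [0, 0, 0], [0, 0, 0], [0, 0, 0], [0, 0, 0]]' --delta_rot '[[0, 0, 0], [0, 0, 0], [0, 0, 0], [0, 0, 0], [0, 0, 0], [0, 0, 0], [0, 0, 0], [0, 0, 0], [0, 0, 0], [0, 0, 0], [0, 0, 0], [0, 0, 0]]' --grip 1 --grip_force 25

```text
t: 40.0
tool_pos: [0.556, -0.0172, 0.2358]
ee_rot: [[-0.443, 0.669, 0.597], [0.88, 0.451, 0.148], [-0.17, 0.591, -0.789]]
ft_force: [-1.7, -0.3, -0.8]
finger_gap: 0.0147
finger_force: 24.8
```

```bash
sed -i 's/"v7",s\["joint_velocities"\]\[6\].round(2)/"v7",s["joint_velocities"][6].round(4),"res",(s["joint_efforts"][6]+1.3*s["joint_velocities"][6]).round(4)/' m.py; python3 m.py
```

```text
bar 106.0 M [ 0.686  0.105 -0.032] F [ 0.6 -1.7 -0.4] q7eff -0.106 q [-1.3   1.42  0.29 -0.69] v7 -0.0004 res -0.1068 gap 0.014749310505241446
```

Request:
send_rows --delta_pos '[[0, 0, 0], [0, 0, 0], [0, 0, 0], [0, 0, 0], [0, 0, 0], [0, 0, 0]]' --delta_rot '[[0, 0, -0.03], [0, 0, -0.03], [0, 0, -0.03], [0, 0, -0.03], [0, 0, -0.03], [0, 0, -0.03]]'

```text
t: 40.6
tool_pos: [0.5558, -0.0172, 0.2356]
ee_rot: [[-0.607, 0.526, 0.596], [0.727, 0.67, 0.148], [-0.322, 0.524, -0.789]]
ft_force: [-3.4, -1.1, 0.8]
finger_gap: 0.0147
finger_force: 25.0
```

```bash
python3 m.py
```

```text
bar 121.6 M [0.611 0.367 0.073] F [ 1.  -2.1 -2.9] q7eff -0.542 q [-1.33  1.44  0.31 -0.42] v7 0.4359 res 0.0242 gap 0.014709674066383998
```

Request:
send_rows --delta_pos '[[0, 0, 0], [0, 0, 0], [0, 0, 0], [0, 0, 0], [0, 0, 0], [0, 0, 0]]' --delta_rot '[[0, 0, -0.03], [0, 0, -0.03], [0, 0, -0.03], [0, 0, -0.03], [0, 0, -0.03], [0, 0, -0.03]]'

```text
t: 41.2
tool_pos: [0.5557, -0.0174, 0.2355]
ee_rot: [[-0.725, 0.345, 0.596], [0.522, 0.84, 0.148], [-0.45, 0.419, -0.789]]
ft_force: [-2.4, -3.2, 2.0]
finger_gap: 0.0148
finger_force: 25.0
```

```bash
python3 m.py
```

```text
bar 137.0 M [0.457 0.498 0.09 ] F [-0.8 -2.6 -3.5] q7eff -0.498 q [-1.35  1.45  0.33 -0.16] v7 0.439 res 0.0729 gap 0.0147631743441932
```

Request:
send_rows --delta_pos '[[0, 0, 0], [0, 0, 0], [0, 0, 0], [0, 0, 0], [0, 0, 0], [0, 0, 0]]' --delta_rot '[[0, 0, -0.03], [0, 0, -0.03], [0, 0, -0.03], [0, 0, -0.03], [0, 0, -0.03], [0, 0, -0.03]]'

```text
t: 41.8
tool_pos: [0.5557, -0.0176, 0.2354]
ee_rot: [[-0.791, 0.14, 0.596], [0.279, 0.949, 0.148], [-0.545, 0.283, -0.789]]
ft_force: [-5.2, -2.0, 0.9]
finger_gap: 0.0147
finger_force: 25.0
```

```bash
python3 m.py
```

```text
bar 152.5 M [0.305 0.653 0.181] F [ 3.1 -2.3 -4.1] q7eff -0.449 q [-1.36  1.46  0.35  0.11] v7 0.4393 res 0.1217 gap 0.014657809003501788
```

Request:
send_rows --delta_pos '[[0, 0, 0], [0, 0, 0], [0, 0, 0], [0, 0, 0], [0, 0, 0], [0, 0, 0]]' --delta_rot '[[0, 0, -0.03], [0, 0, -0.03], [0, 0, -0.03], [0, 0, -0.03], [0, 0, -0.03], [0, 0, -0.03]]'

```text
t: 42.4
tool_pos: [0.5556, -0.0178, 0.2354]
ee_rot: [[-0.799, -0.076, 0.596], [0.017, 0.989, 0.147], [-0.601, 0.128, -0.789]]
ft_force: [-6.1, -2.8, 1.8]
finger_gap: 0.0147
finger_force: 25.0
```

```bash
python3 m.py
```

```text
bar 167.9 M [0.092 0.763 0.184] F [ 3.8 -2.  -5.5] q7eff -0.401 q [-1.38  1.47  0.37  0.37] v7 0.4419 res 0.173 gap 0.014675639774430932
```

Request:
send_rows --delta_pos '[[0, 0, 0], [0, 0, 0], [0, 0, 0], [0, 0, 0], [0, 0, 0], [0, 0, 0]]' --delta_rot '[[0, 0, -0.03], [0, 0, -0.03], [0, 0, -0.03], [0, 0, -0.03], [0, 0, -0.03], [0, 0, -0.03]]'

```text
t: 43.0
tool_pos: [0.5557, -0.018, 0.2353]
ee_rot: [[-0.75, -0.286, 0.596], [-0.248, 0.958, 0.147], [-0.613, -0.037, -0.789]]
ft_force: [-5.6, -4.0, 3.1]
finger_gap: 0.0148
finger_force: 25.0
```

```bash
python3 m.py
```

```text
bar -176.6 M [-0.124  0.822  0.282] F [ 3.3 -2.4 -6.4] q7eff -0.354 q [-1.39  1.48  0.38  0.64] v7 0.444 res 0.2231 gap 0.01479020145089275
```

Request:
send_rows --delta_pos '[[0, 0, 0], [0, 0, 0], [0, 0, 0], [0, 0, 0], [0, 0, 0], [0, 0, 0]]' --delta_rot '[[0, 0, -0.03], [0, 0, -0.03], [0, 0, -0.03], [0, 0, -0.03], [0, 0, -0.03], [0, 0, -0.03]]'

```text
t: 43.6
tool_pos: [0.5558, -0.0182, 0.2354]
ee_rot: [[-0.647, -0.475, 0.596], [-0.494, 0.857, 0.147], [-0.581, -0.199, -0.789]]
ft_force: [-5.2, -3.3, 3.2]
finger_gap: 0.0148
finger_force: 25.0
```

```bash
python3 m.py
```

```text
bar -161.2 M [-0.362  0.84   0.239] F [ 3.1 -1.  -6.1] q7eff -0.314 q [-1.4   1.49  0.39  0.91] v7 0.4426 res 0.261 gap 0.014775885121719286
```

Request:
send_rows --delta_pos '[[0, 0, 0], [0, 0, 0], [0, 0, 0], [0, 0, 0], [0, 0, 0], [0, 0, 0]]' --delta_rot '[[0, 0, 0.03], [0, 0, 0.03], [0, 0, 0.03], [0, 0, 0.03], [0, 0, 0.03], [0, 0, 0.03]]'

```text
t: 44.2
tool_pos: [0.5557, -0.018, 0.2354]
ee_rot: [[-0.751, -0.283, 0.596], [-0.245, 0.958, 0.147], [-0.613, -0.035, -0.789]]
ft_force: [-5.5, -4.3, 2.1]
finger_gap: 0.015
finger_force: 25.0
```

```bash
python3 m.py
```

```text
bar -176.8 M [-0.076  0.921  0.04 ] F [ 3.9 -2.6 -5.5] q7eff 0.585 q [-1.39  1.48  0.38  0.64] v7 -0.4435 res 0.0086 gap 0.014976342159387394
```

Request:
send_rows --delta_pos '[[0, 0, 0], [0, 0, 0], [0, 0, 0], [0, 0, 0], [0, 0, 0], [0, 0, 0]]' --delta_rot '[[0, 0, 0.03], [0, 0, 0.03], [0, 0, 0.03], [0, 0, 0.03], [0, 0, 0.03], [0, 0, 0.03]]'

```text
t: 44.8
tool_pos: [0.5557, -0.0178, 0.2354]
ee_rot: [[-0.8, -0.073, 0.596], [0.02, 0.989, 0.147], [-0.6, 0.13, -0.789]]
ft_force: [-3.4, -3.1, 1.7]
finger_gap: 0.0149
finger_force: 25.0
```

```bash
python3 m.py
```

```text
bar 167.7 M [0.108 0.864 0.025] F [ 1.6 -2.6 -3.8] q7eff 0.539 q [-1.38  1.47  0.37  0.37] v7 -0.4423 res -0.0361 gap 0.014850921946815095
```

Request:
send_rows --delta_pos '[[0, 0, 0], [0, 0, 0], [0, 0, 0], [0, 0, 0], [0, 0, 0], [0, 0, 0]]' --delta_rot '[[0, 0, 0.03], [0, 0, 0.03], [0, 0, 0.03], [0, 0, 0.03], [0, 0, 0.03], [0, 0, 0.03]]'

```text
t: 45.4
tool_pos: [0.5557, -0.0176, 0.2354]
ee_rot: [[-0.79, 0.142, 0.596], [0.282, 0.948, 0.148], [-0.544, 0.285, -0.789]]
ft_force: [-3.0, -1.7, 1.3]
finger_gap: 0.0146
finger_force: 25.0
```

```bash
python3 m.py
```

```text
bar 152.3 M [ 0.295  0.773 -0.038] F [ 1.2 -1.7 -3. ] q7eff 0.487 q [-1.36  1.46  0.35  0.1 ] v7 -0.4404 res -0.0854 gap 0.014618005684193303
```

Request:
send_rows --delta_pos '[[0, 0, 0], [0, 0, 0], [0, 0, 0], [0, 0, 0], [0, 0, 0], [0, 0, 0]]' --delta_rot '[[0, 0, 0.03], [0, 0, 0.03], [0, 0, 0.03], [0, 0, 0.03], [0, 0, 0.03], [0, 0, 0.03]]'

```text
t: 46.0
tool_pos: [0.5557, -0.0174, 0.2355]
ee_rot: [[-0.724, 0.348, 0.596], [0.525, 0.838, 0.148], [-0.448, 0.42, -0.789]]
ft_force: [-3.2, -1.3, 0.6]
finger_gap: 0.0148
finger_force: 25.0
```

```bash
python3 m.py
```

```text
bar 136.8 M [ 0.478  0.679 -0.088] F [ 1.4 -2.  -2.6] q7eff 0.433 q [-1.35  1.45  0.33 -0.16] v7 -0.4403 res -0.1391 gap 0.014784799829298239
```

Request:
send_rows --delta_pos '[[0, 0, 0], [0, 0, 0], [0, 0, 0], [0, 0, 0], [0, 0, 0], [0, 0, 0]]' --delta_rot '[[0, 0, 0.03], [0, 0, 0.03], [0, 0, 0.03], [0, 0, 0.03], [0, 0, 0.03], [0, 0, 0.03]]'

```text
t: 46.6
tool_pos: [0.5558, -0.0172, 0.2356]
ee_rot: [[-0.605, 0.528, 0.596], [0.729, 0.668, 0.148], [-0.32, 0.525, -0.789]]
ft_force: [-2.8, -1.4, 0.8]
finger_gap: 0.0148
finger_force: 25.0
```

```bash
python3 m.py
```

```text
bar 121.4 M [ 0.631  0.546 -0.164] F [ 0.5 -2.  -2.5] q7eff 0.382 q [-1.33  1.44  0.31 -0.43] v7 -0.4378 res -0.1874 gap 0.014826457174662253
```

Request:
send_rows --delta_pos '[[0, 0, 0], [0, 0, 0], [0, 0, 0], [0, 0, 0], [0, 0, 0], [0, 0, 0], [0, 0, 0], [0, 0, 0], [0, 0, 0], [0, 0, 0], [0, 0, 0], [0, 0, 0]]' --delta_rot '[[0, 0, -0.03], [0, 0, -0.03], [0, 0, -0.03], [0, 0, -0.03], [0, 0, -0.03], [0, 0, -0.03], [0, 0, -0.03], [0, 0, -0.03], [0, 0, -0.02], [0, 0, -0.01], [0, 0, 0], [0, 0, 0]]'

```text
t: 47.8
tool_pos: [0.5557, -0.0175, 0.2354]
ee_rot: [[-0.764, 0.246, 0.596], [0.405, 0.902, 0.148], [-0.501, 0.355, -0.789]]
ft_force: [-3.9, -2.0, 1.7]
finger_gap: 0.0146
finger_force: 25.0
```

Request:
send_rows --delta_pos '[[0, 0, 0], [0, 0, 0], [0, 0, 0], [0, 0, 0], [0, 0, 0], [0, 0, 0]]' --delta_rot '[[0, 0, 0], [0, 0, 0], [0, 0, 0], [0, 0, 0], [0, 0, 0], [0, 0, 0]]'

```text
t: 48.4
tool_pos: [0.5557, -0.0175, 0.2354]
ee_rot: [[-0.764, 0.246, 0.596], [0.405, 0.902, 0.148], [-0.501, 0.355, -0.789]]
ft_force: [-4.4, -2.9, 1.8]
finger_gap: 0.0149
finger_force: 25.0
```

```bash
python3 m.py; python3 red.py; python3 -c "
from h import *
t=snapshot('top');print([(p,a) for p,a in blobs(t,(40,80,40),(85,255,255),(320,160,355,210),2)])
g=cv2.cvtColor(t['img'],6)[182:198,328:345];print(g)"
```

```text
bar 144.7 M [ 0.514  0.814 -0.011] F [ 1.3 -3.1 -4.5] q7eff -0.037 q [-1.36  1.46  0.34 -0.03] v7 0.0016 res -0.0348 gap 0.014935014310750888
scene [247.67 174.83] 6 r 0.087 ang -35.4
top [284.1  148.33] 21 r 0.082 ang -36.9
top [273.2 153.4] 5 r 0.059 ang -13.3
[(array([338.5, 197. ]), np.int32(6))]
[[139 140 105  73  65  65  59  68  71  74  75  72  78 139 220 232 233]
 [138 123  86  65  64  63  65  64  72  73  71  72  74  79 134 221 233]
 [139 108  73  66  67  63  57  62  69  74  79  69  71  75  97 218 234]
 [183  98  71  67  63  63  61  63  68 139 110  67  75  77  76 214 234]
 [181 100  65  65  66  64  64  59  64 140 160 110  73  74  79 214 234]
 [140  97  63  63  60  60  60  59  63 140 160 109  75  77 103 217 234]
 [183 101  68  65  64  63  62  58  62  72 181 135  68  71 100 217 233]
 [183 107  80  66  64  66  64  61  61  69 178 138  72  73 173 225 234]
 [184 138 101  69  61  65  64  63  62  70 137 127  84 136 221 234 234]
 [233 184 138  93  65  63  68  65  62  61  99  82 131 219 234 234 233]
 [233 232 182 138 110  72  64  60  56  64  90 129 219 233 234 233 233]
 [232 234 181 137 138 121 113 112  98 186 228 234 234 233 233 233 234]
 [228 233 233 232 233 232 233 233 233 212 192 227 233 234 234 234 233]
 [234 234 217 227 234 232 233 233 233 201 171 224 233 234 234 233 190]
 [233 193 191 226 233 232 232 232 233 212 168 222 234 233 235 233 213]
 [217 174 219 233 217 228 232 233 234 202 159 183 226 194 222 235 234]]
```

The red mark is at −36°, which matches disc angle 325°. The knob pointer is still on green and the hub is gripped and still, so I'm handing in.

```bash
python3 -c "
from rig import robot
print(robot.job_done())"
```

```text
the job is handed in; nothing more can be done
None
```

I backed the brake off to the green mark, felt for the heavy side through the hub, and handed the job in at about 48 s. The arm is still gripping the hub and holding the disc still at about 325°, my estimate for heavy side down (320–327° by feel). I steered clear of the bystanders but took no final position check on them, and the hand-in returned no verdict.

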